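# Set the second tube block on the incubator plate, one spacer from the first

## Robot

A 7-joint arm with a two-finger parallel gripper is mounted at the origin on a cart in front of the work surface, level with it; the furniture and walls round the work are solid. World frame = base frame: x ahead of the robot, y to its left, z up, the work surface at z = 0. Lengths are in m, angles in rad, forces in N, time in s.
With the tool pointing down it reaches from about 0.35 to 0.9 m from the base axis. Payload 8.1 kg.
Tool frame: the origin (TCP) lies between the finger pads; the fingertips stand arm.nose_length ahead of it and the grasp point (between the pads) lies 8 mm behind it (arm.nose_length is the distance from the TCP to the fingertips, in m); z points along the fingers, y is the direction in which the jaws open and shut (so a half turn about z gives the same grasp; the last joint's range is limited). The gripper opens to 92 mm and grips with 3 to 60 N. Pads are 19 mm wide; open, the fingers measure 130 mm over their backs; the gripper's body (75 mm by 190 mm) begins 47 mm behind the grasp point.
Start: joints at [1.032, 0.434, 0.025, 1.573, -0.012, 1.134, -0.075], TCP at [0.264, -0.567, 0.238] pointing down, gripper open.
Joint ranges: [-2.62, 2.62], [-0.44, 2.09], [-1.27, 1.32], [0.08, 2.57], [-1.32, 4.46], [0.12, 2], [-2.74, 2.74]. Speed limits (rad/s): [2.22, 2.22, 3.01, 3.01, 3.14, 3.14, 3.14].

## Interface

Orientations are given as a unit quaternion [w, x, y, z].
In Python, from cell import arm gives the robot as it stands.
- The arm moves only by the tool step_arm, never from a script. Its argument "increments" is a list of rows, each an object of numbers: "claw": the closure, from 0 (fully open) to 1 (shut); "tx", "ty", "tz": the shift along the world's x, y, z in m; "rx", "ry", "rz": the turn, a rotation vector about the world's x, y, z in degrees. A call has 1 to 12 rows; each row is the pose to reach, as a shift and turn from the pose commanded when the call began; what a row does not reach only later rows make up. A row lasts 1/8 s, in which the tool goes at most 62.5 mm and 10.7 degrees, less where a joint would pass 70% of its speed; a pose out of reach is approached as far as the arm can. A call with a gripper value outside its range is refused whole. The fingers move at their own pace and stop on an object; "grip_force" is the grip in N (left out, the last holds). Time passes only in rows, so rows that repeat a pose let the fingers close. It gives the time, the measured TCP pose, the force and the opening at its end, in the units of the state.
- arm.get_state(): the state, without advancing time (a new reading comes with each control period).
- arm.capture(name): name is "scene" or "top"; returns the picture (384x512x3 uint8, red, green, blue); there is no depth.
- arm.camera_info(name): a dict with "fx", "fy", "cx", "cy" (pixels), "D" ([k1, k2, p1, p2, k3] as OpenCV has them; the pictures are not rectified), "xyz" and "orientation" of the camera in the world. Camera axes: x right, y down, z forward; pixel columns grow to the right and rows downward; lengths in m; the calibration is good to about 2 mm. A picture is of the moment at which its call begins. camera_info takes no time and is no camera call.
- arm.sign_off(): hands the job in, once; it reports no verdict.
Trained networks look in the newest picture that a camera, given by its name, has taken for a name from the list of things; names that differ only in an ending like _2 or _b are one class to them, and where a whole thing is asked for, a point or a joint stands for the part that bears it (a point fixed in the world has none). Each returns a list of dicts, best first, with "conf" (0 to 1); they miss things now and then, are a little off and sometimes report something else, mostly with a low value. They report only what shows in the picture. A call takes as long as a camera call.
- arm.boxes_of(camera, query): "xy" ([column, row] in pixels, amid what is visible of it).
- arm.trace(camera, query): "pixels" (384x512 bool, what is visible of it) and "xy" ([column, row] in pixels, amid what is visible of it).
- arm.landmark_of(camera, query): "xy" ([column, row] in pixels: a listed point, or the origin of a listed thing).
The state is a dict: "time": time; "joint_positions": joint angles; "dq": joint speeds; "tau": joint torques, N m; "tcp_pos": TCP position; "tcp_rot": TCP orientation; "wrist_force": force on the tool from outside, world axes, zero at the start; "wrist_torque": the same for the moment, N m; "grip_width": finger opening in m.
Only numpy, scipy, OpenCV 4.12 (cv2) and the standard library are available. Lean on these libraries where they do the work, as an engineer would, in place of code of your own. Each camera call takes 0.05 s, during which the arm holds its last target.

## Task

The two tube blocks on the incubator plate must not touch, so lay the second beside the first with a gap set by the spacer: stand the spacer bar on the plate with its long side flat against the free right-hand side of the first block, then set the second block, turned the same way as the first, snugly against the spacer's other side, its back square against the rear rim. Then lift the spacer out and stand it upright on the worktop again, leaving an even, spacer-wide gap. Leave the first block in its corner, and the pen and tissue booklet alone.

Things in the scene. Friction and masses are not known exactly. Their poses are not given: they have to be found in the camera images.
- plate: Incubator plate, fixed: white housing 136 (x) x 190 (y) mm with a flat aluminium top 30 mm above the worktop (x -41 to 58, y -90 to 83 mm). Origin: centre of the underside; z up, x to its back (away from the robot), y to its left. Steel rims 12 mm high on the top along the back (inner face x = +58 mm) and left (inner face y = +83 mm). Dial on the front strip, 36 mm high.
- first_block: First tube block, loose, on the plate in its rear left corner, within 2 mm of both rims: aluminium, 8 wells, 76 (x) x 56 (y) x 42 mm high, 0.36 kg, with a black rectangular grip, 30 mm along x, 20 mm along y, in the middle of its top, 42 to 72 mm high. Origin: centre of the underside, z up, axes nearly parallel to the plate's.
- second_block: Second tube block, loose, on the worktop: aluminium, 12 small wells, outer size as the first: 76 (x) x 56 (y) x 42 mm high, about 0.36 kg, with a black rectangular grip, 30 mm along x, 20 mm along y, in the middle of its top, 42 to 72 mm high. Origin: centre of the underside, z up.
- spacer: Spacer bar, loose, standing on the worktop: a grey plastic bar 76 mm long (x), 18 mm thick (y), 42 mm high, about 0.12 kg, with a round upright black knob, 16 mm in diameter, in the middle of its top, from 42 to 72 mm height. Origin: centre of the underside, z up.
- lens_tissue: Booklet of lens tissue, 93 x 66 x 9 mm, lying at the front of the worktop; bystander. Origin: centre of its underside.
- ballpoint_2: Pen, 142 mm long and 15 mm high, lying in front of the plate; bystander. Origin: centre of its underside, x along it.

How it is judged:
On the way, in this order (a step that is already met when the one before it is completed fails the run):
1. the spacer stands on the plate flat against the first block's free side (y of spacer in the frame of first_block between -0.041 and -0.033 m and x of spacer in the frame of first_block between -0.03 and 0.03 m and angle between the x axis of spacer and the x axis of first_block, either way round below 0.1 rad and z of spacer in the frame of plate between 0.026 and 0.034 m and angle between spacer's own z axis and vertical below 0.1 rad), for 0.2 s.
2. the second block stands on the plate against the spacer and the rear rim, the spacer still between the blocks (all of step 1 and y of second_block in the frame of first_block between -0.077 and -0.071 m and angle between the x axis of second_block and the x axis of first_block, either way round below 0.045 rad and x of second_block in the frame of plate between 0.0165 and 0.0235 m and z of second_block in the frame of plate between 0.027 and 0.033 m and angle between second_block's own z axis and vertical below 0.05 rad), for 0.2 s.
At the end, for the whole second after the job is handed in: Second block flat on the plate, gap to the first 18 mm +- 3 mm, parallel within 0.045 rad, back within about 3.5 mm of the rear rim; spacer upright on the worktop, off the plate; first block moved less than 6 mm; all released and at rest (y of second_block in the frame of first_block between -0.077 and -0.071 m and angle between the x axis of second_block and the x axis of first_block, either way round below 0.045 rad and x of second_block in the frame of plate between 0.0165 and 0.0235 m and z of second_block in the frame of plate between 0.027 and 0.033 m and angle between each of second_block, first_block's own z axis and vertical below 0.05 rad and height (world z) of spacer below 0.006 m and angle between spacer's own z axis and vertical below 0.1 rad and distance of first_block from where it was at the start of the episode below 0.006 m and linear speed of each of second_block, spacer, first_block below 0.02 m/s); the robot touches nothing.
It fails at once if a bystander (pen, tissue booklet) is shifted more than 30 mm (distance of any of lens_tissue, ballpoint_2 from where it was at the start of the episode above 0.03 m).
It fails at once if the first block is shoved more than 12 mm out of its corner (distance of first_block from where it was at the start of the episode above 0.012 m).
It also fails if it takes over 58 s, if anything falls off the work surface, if the arm or the gripper's body presses on something with over 40 N, if the wrist force passes 120 N, or if a joint passes its speed limit or range.

## Working session

There is one attempt and no reset: what is moved stays moved. The work goes in short steps, Python scripts to look and compute and a tool call to move; the robot and the scene stay as the last step left them, time stands still between calls to the robot, and variables do not carry over. Pictures are saved under pics/ and viewed, and the job is handed in when it is done.

Besides the shell and the picture viewer there is one more tool, called after "Request:" by a JSON object that holds its "api" and its "payload". step_arm: Moves the arm, as the interface text tells. Its arguments: {"type":"object","properties":{"increments":{"type":"array","items":{"type":"object","properties":{"claw":{"type":"number"},"tx":{"type":"number"},"ty":{"type":"number"},"tz":{"type":"number"},"rx":{"type":"number"},"ry":{"type":"number"},"rz":{"type":"number"}}}},"grip_force":{"type":"number"}},"required":["increments"]}

```bash
mkdir -p pics; ls; cat > h.py <<'E'
import numpy as np, cv2
from scipy.spatial.transform import Rotation as R
from cell import arm
def cam(n):
    c=arm.camera_info(n); q=c["orientation"]
    K=np.array([[c["fx"],0,c["cx"]],[0,c["fy"],c["cy"]],[0,0,1.]])
    return K,np.array(c["D"],float),np.array(c["xyz"]),R.from_quat([q[1],q[2],q[3],q[0]]).as_matrix()
def unproj(n,uv,z):
    K,D,t,M=cam(n)
    p=cv2.undistortPoints(np.array(uv,float).reshape(-1,1,2),K,D).reshape(-1,2)
    d=np.c_[p,np.ones(len(p))]@M.T
    return t+d*((z-t[2])/d[:,2])[:,None]
def proj(n,P):
    K,D,t,M=cam(n)
    rv,_=cv2.Rodrigues(M.T)
    return cv2.projectPoints(np.array(P,float).reshape(-1,3),rv,-M.T@t,K,D)[0].reshape(-1,2)
E
python3 - <<'E'
from h import *
s=arm.get_state();print(s, arm.nose_length)
for n in ["scene","top"]:
    print(arm.camera_info(n))
    im=arm.capture(n);cv2.imwrite(f"pics/{n}0.png",im[:,:,::-1])
for q in ["plate","first_block","second_block","spacer","lens_tissue","ballpoint_2"]:
    for n in ["top"]:
        print(q,n,[(np.round(d["xy"],1),round(d["conf"],2)) for d in arm.landmark_of(n,q)][:3])
E
```

```text
pics
{'time': 0.0, 'joint_positions': array([ 1.03239025,  0.43519429,  0.02498932,  1.57408827, -0.01159268,
        1.13395129, -0.07510243]), 'dq': array([ 0.00170804, -0.00156375,  0.00043687, -0.00087244, -0.00107027,
        0.00106099,  0.00181234]), 'tau': array([ 1.12984999e-03, -6.67850661e+01,  9.85504277e-01, -3.14458001e+01,
       -6.05729758e-02,  4.28267370e-02,  1.73773769e-04]), 'tcp_pos': array([ 0.26357911, -0.56618099,  0.23696637]), 'tcp_rot': array([-7.10611794e-04,  9.76361713e-01,  2.16141724e-01, -2.34003020e-04]), 'wrist_force': array([-0.26596807, -0.39607835, -0.70189936]), 'wrist_torque': array([-0.03001098,  0.00671853,  0.05863635]), 'grip_width': 0.09207152532806052} 0.011
{'fx': 364.70082311272995, 'fy': 364.70082311272995, 'cx': 259.24748599455233, 'cy': 196.0933731832384, 'D': array([-0.09062261,  0.        ,  0.        ,  0.        ,  0.        ]), 'xyz': array([-0.08966924,  0.48334972,  0.58308799]), 'orientation': array([ 0.21093653, -0.41751532,  0.79820071, -0.37955548])}
{'fx': 427.9385827899823, 'fy': 427.9385827899823, 'cx': 254.41861945889062, 'cy': 192.431692558634, 'D': array([-0.07840211,  0.        ,  0.        ,  0.        ,  0.        ]), 'xyz': array([0.399508  , 0.13883977, 0.99514795]), 'orientation': array([ 0.01668986, -0.70302541,  0.70974467, -0.04170409])}
plate top [(array([157.9, 156.7]), 0.74), (array([129.1, 149.3]), 0.23)]
first_block top [(array([130.8, 151.7]), 0.95), (array([157.7, 155.5]), 0.61)]
second_block top [(array([344.2, 193.9]), 0.96), (array([129.9, 149.1]), 0.66)]
spacer top [(array([276.3, 206.8]), 0.52)]
lens_tissue top [(array([123.6, 243.6]), 0.91)]
ballpoint_2 top [(array([190.1, 234.3]), 0.81)]
```

```bash
python3 - <<'E'
import cv2
a=cv2.imread("pics/top0.png");b=cv2.imread("pics/scene0.png")
cv2.imwrite("pics/top0c.png",cv2.resize(a[100:290,80:400],(800,475),interpolation=cv2.INTER_CUBIC))
E
```

```text
(no output)
```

View pics/top0c.png

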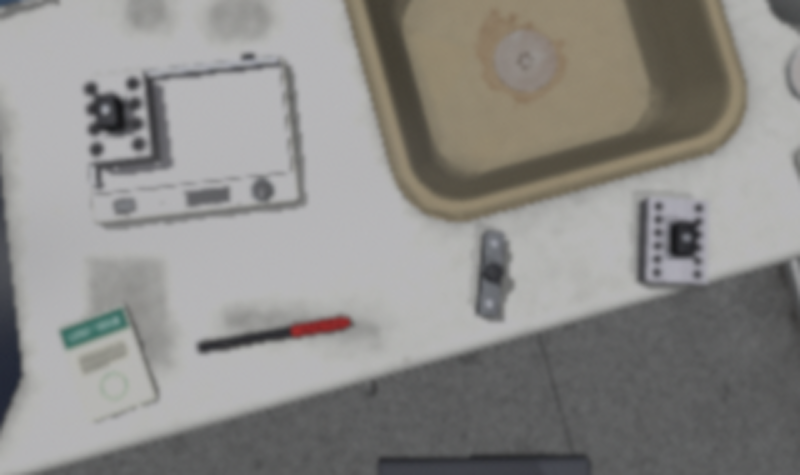

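View pics/scene0.png

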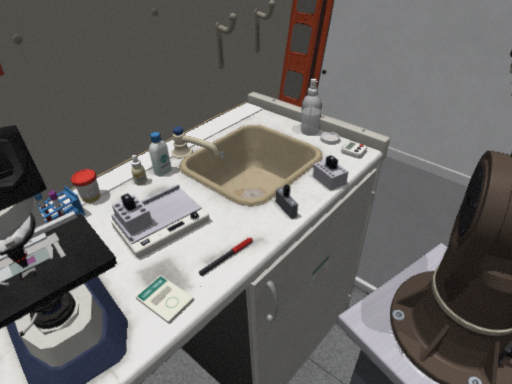

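Top view: first block around (130,150), plate (160,155), spacer (276,207), second block (348,195), pen and tissue at the front. I'll fit the poses by matching silhouettes.

```bash
cat >> h.py <<'E'
def hullmask(n,P,S=4):
    uv=proj(n,P)
    h=cv2.convexHull(((uv+0.5)*S*16).astype(np.float32)).astype(np.int32)
    return h
def boxpts(lx,ly,z0,z1,circ=False):
    if circ:
        a=np.linspace(0,2*np.pi,16,endpoint=False)
        xy=np.c_[np.cos(a),np.sin(a)]*lx/2
    else: xy=np.array([[1,1],[1,-1],[-1,-1],[-1,1]])*[lx/2,ly/2]
    return np.vstack([np.c_[xy,np.full(len(xy),z)] for z in (z0,z1)])
MOD={"block":[boxpts(.076,.056,0,.042),boxpts(.03,.02,.042,.072)],
     "spacer":[boxpts(.076,.018,0,.042),boxpts(.016,.016,.042,.072,True)],
     "plate":[boxpts(.136,.190,0,.030)]}
def render(n,mod,p,z0,S=4):
    c,s=np.cos(p[2]),np.sin(p[2]); M=np.array([[c,-s,0],[s,c,0],[0,0,1]])
    im=np.zeros((384*S,512*S),np.uint8)
    for P in MOD[mod]:
        cv2.fillPoly(im,[hullmask(n,P@M.T+[p[0],p[1],z0],S)],255,shift=4)
    return cv2.resize(im,(512,384),interpolation=cv2.INTER_AREA)/255.
from scipy.optimize import minimize
def fit(masks,mod,p0,z0=0.):
    f=lambda q:sum(np.abs(render(n,mod,[q[0]/100,q[1]/100,q[2]/10],z0)-m).sum() for n,m in masks.items())
    best=None
    q0=np.array([p0[0]*100,p0[1]*100,p0[2]*10])
    r=minimize(f,q0,method="Nelder-Mead",options=dict(initial_simplex=[q0,q0+[1,0,0],q0+[0,1,0],q0+[0,0,1.]],xatol=.01,fatol=.2))
    return r.x/[100,100,10],r.fun
def rep(q,n):
    return arm.trace(n,q)
E
python3 - <<'E'
from h import *
import pickle
arm.capture("scene");arm.capture("top")
T={}
for q in ["plate","first_block","second_block","spacer"]:
    for n in ["top","scene"]:
        d=arm.trace(n,q); T[q,n]=d
        print(q,n,[(np.round(e["xy"],1),round(e["conf"],2),int(e["pixels"].sum())) for e in d][:3])
pickle.dump(T,open("T.pkl","wb"))
E
```

```text
plate top [(array([166.1, 160.2]), 0.8, 3969)]
plate scene [(array([162.9, 218.8]), 0.79, 3068)]
first_block top [(array([127.3, 147.4]), 0.67, 1114)]
first_block scene [(array([133.9, 216.4]), 0.72, 1078)]
second_block top [(array([345.7, 195.6]), 0.71, 960)]
second_block scene [(array([328.7, 173.8]), 0.86, 814)]
spacer top [(array([274.7, 207.7]), 0.89, 318)]
spacer scene [(array([287.9, 200.6]), 0.97, 502)]
```

```bash
cat >> h.py <<'E'
off=np.array([.019,.054,.030])
rimb=boxpts(.008,.181,.030,.042)+[.062,-.0,0]; riml=boxpts(.1,.007,.030,.042)+[.01,.0865,0]
MOD["pfb"]=[MOD["plate"][0]]+[P+off for P in MOD["block"]]+[rimb,riml]
E
python3 - <<'E'
from h import *
import pickle
T=pickle.load(open("T.pkl","rb"))
# direction of image in world
for uv in [(198-0,0)]: pass
def run(q,mod,guess,z0,masks):
    for sel in (["top"],["scene"],["top","scene"]):
        p,f=fit({n:masks[n] for n in sel},mod,guess,z0); print(q,sel,np.round(p,4),round(f,1))
g=lambda q:{n:T[q,n][0]["pixels"].astype(float) for n in ("top","scene")}
pf={n:np.maximum(g("plate")[n],g("first_block")[n]) for n in ("top","scene")}
c=unproj("top",[[158,157],[130,150],[275,207],[346,195]],0)
print(np.round(c,3))
run("pfb","pfb",[c[0,0],c[0,1],.1],0,pf)
run("fb","block",[c[1,0],c[1,1],.1],.03,g("first_block"))
run("sp","spacer",[c[2,0],c[2,1],0],0,g("spacer"))
run("sb","block",[c[3,0],c[3,1],0],0,g("second_block"))
E
```

```text
[[ 0.567  0.328  0.   ]
 [ 0.584  0.394  0.   ]
 [ 0.447  0.055  0.   ]
 [ 0.474 -0.113  0.   ]]
pfb ['top'] [0.5668 0.3299 0.1124] 159.7
pfb ['scene'] [0.5767 0.3294 0.11  ] 410.2
pfb ['top', 'scene'] [0.5678 0.3304 0.1111] 667.6
fb ['top'] [0.5805 0.3869 0.1461] 47.6
fb ['scene'] [0.5816 0.3854 0.1225] 47.2
fb ['top', 'scene'] [0.5807 0.386  0.1245] 106.0
sp ['top'] [ 0.4403  0.0562 -0.1002] 29.3
sp ['scene'] [ 0.4434  0.0553 -0.1448] 40.0
sp ['top', 'scene'] [ 0.4417  0.0559 -0.1158] 77.7
sb ['top'] [ 0.4694 -0.1123 -0.0537] 38.3
sb ['scene'] [ 0.4699 -0.1105 -0.0392] 56.0Traceback (most recent call last):
  File "<stdin>", line 16, in <module>
  File "<stdin>", line 8, in run
  File "h.py", line 41, in fit
    r=minimize(f,q0,method="Nelder-Mead",options=dict(initial_simplex=[q0,q0+[1,0,0],q0+[0,1,0],q0+[0,0,1.]],xatol=.01,fatol=.2))
    res = _minimize_neldermead(fun, x0, args, callback, bounds=bounds,
                               **options)
    fxr = func(xr)
    fx = function(np.copy(x), *(wrapper_args + args))
  File "h.py", line 38, in <lambda>
    f=lambda q:sum(np.abs(render(n,mod,[q[0]/100,q[1]/100,q[2]/10],z0)-m).sum() for n,m in masks.items())
               ~~~^^^^^^^^^^^^^^^^^^^^^^^^^^^^^^^^^^^^^^^^^^^^^^^^^^^^^^^^^^^^^^^^^^^^^^^^^^^^^^^^^^^^^^^
  File "h.py", line 38, in <genexpr>
    f=lambda q:sum(np.abs(render(n,mod,[q[0]/100,q[1]/100,q[2]/10],z0)-m).sum() for n,m in masks.items())
                          ~~~~~~^^^^^^^^^^^^^^^^^^^^^^^^^^^^^^^^^^^^^^
  File "h.py", line 34, in render
    cv2.fillPoly(im,[hullmask(n,P@M.T+[p[0],p[1],z0],S)],255,shift=4)
                     ~~~~~~~~^^^^^^^^^^^^^^^^^^^^^^^^^^
  File "h.py", line 18, in hullmask
    uv=proj(n,P)
  File "h.py", line 14, in proj
    K,D,t,M=cam(n)
            ~~~^^^
  File "h.py", line 5, in cam
    c=arm.camera_info(n); q=c["orientation"]
ValueError: time passes only in moves, steps and waits
```

```bash
python3 - <<'E'
s=open("h.py").read()
s=s.replace("def cam(n):","import functools\n@functools.lru_cache(None)\ndef cam(n):")
open("h.py","w").write(s)
E
cp pics/top0.png pics/x.png
```

Request:
{"api": "step_arm", "payload": {"increments": [{"tx": 0.015, "ty": 0.052, "tz": 0, "rz": 5, "claw": 0}, {"tx": 0.03, "ty": 0.104, "rz": 10, "claw": 0}, {"tx": 0.045, "ty": 0.156, "rz": 15, "claw": 0}, {"tx": 0.06, "ty": 0.208, "rz": 20, "claw": 0}, {"tx": 0.075, "ty": 0.26, "rz": 25, "claw": 0}, {"tx": 0.09, "ty": 0.312, "rz": 30, "claw": 0}, {"tx": 0.105, "ty": 0.364, "rz": 35, "claw": 0}, {"tx": 0.12, "ty": 0.416, "rz": 40, "claw": 0}, {"tx": 0.135, "ty": 0.468, "rz": 45, "claw": 0}, {"tx": 0.15, "ty": 0.52, "rz": 50, "claw": 0}, {"tx": 0.165, "ty": 0.572, "rz": 55, "claw": 0}, {"tx": 0.178, "ty": 0.622, "rz": 58.4, "tz": -0.03, "claw": 0}]}}

```text
invalid input
```

View pics/top0.png

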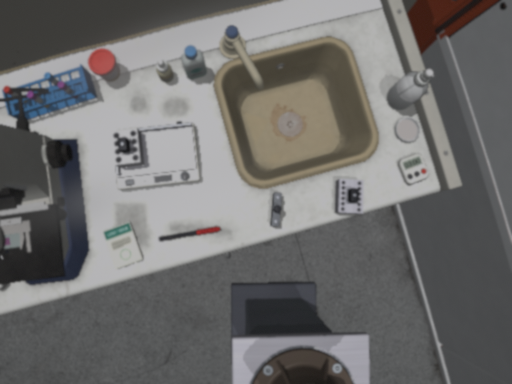

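Request:
{"api": "step_arm", "payload": {"increments": [{"claw": 0, "tx": 0.015, "ty": 0.052, "tz": 0, "rx": 0, "ry": 0, "rz": 5}, {"claw": 0, "tx": 0.03, "ty": 0.104, "tz": 0, "rx": 0, "ry": 0, "rz": 10}, {"claw": 0, "tx": 0.045, "ty": 0.156, "tz": 0, "rx": 0, "ry": 0, "rz": 15}, {"claw": 0, "tx": 0.06, "ty": 0.208, "tz": 0, "rx": 0, "ry": 0, "rz": 20}, {"claw": 0, "tx": 0.075, "ty": 0.26, "tz": 0, "rx": 0, "ry": 0, "rz": 25}, {"claw": 0, "tx": 0.09, "ty": 0.312, "tz": 0, "rx": 0, "ry": 0, "rz": 30}, {"claw": 0, "tx": 0.105, "ty": 0.364, "tz": 0, "rx": 0, "ry": 0, "rz": 35}, {"claw": 0, "tx": 0.12, "ty": 0.416, "tz": 0, "rx": 0, "ry": 0, "rz": 40}, {"claw": 0, "tx": 0.135, "ty": 0.468, "tz": 0, "rx": 0, "ry": 0, "rz": 45}, {"claw": 0, "tx": 0.15, "ty": 0.52, "tz": 0, "rx": 0, "ry": 0, "rz": 50}, {"claw": 0, "tx": 0.165, "ty": 0.572, "tz": 0, "rx": 0, "ry": 0, "rz": 55}, {"claw": 0, "tx": 0.178, "ty": 0.622, "tz": -0.03, "rx": 0, "ry": 0, "rz": 58.4}], "grip_force": 25}}

```text
time: 2.4
tcp_pos: [0.4439, 0.0574, 0.2093]
tcp_rot: [0.002, 0.746, 0.666, 0.002]
wrist_force: [0.9, -0.5, -0.2]
grip_width: 0.0921
```

Request:
{"api": "step_arm", "payload": {"increments": [{"claw": 0, "tx": 0, "ty": 0.001, "tz": -0.05, "rx": 0, "ry": 0, "rz": 0}, {"claw": 0, "tx": 0, "ty": 0.001, "tz": -0.1, "rx": 0, "ry": 0, "rz": 0}, {"claw": 0, "tx": 0, "ty": 0.001, "tz": -0.14, "rx": 0, "ry": 0, "rz": 0}, {"claw": 0, "tx": 0, "ty": 0.001, "tz": -0.15, "rx": 0, "ry": 0, "rz": 0}, {"claw": 0, "tx": 0, "ty": 0.001, "tz": -0.15, "rx": 0, "ry": 0, "rz": 0}], "grip_force": 25}}

```text
time: 3.02
tcp_pos: [0.442, 0.0565, 0.0581]
tcp_rot: [-0.0, 0.747, 0.665, -0.0]
wrist_force: [-0.1, -0.3, 0.5]
grip_width: 0.0922
```

```bash
python3 - <<'E'
from h import *
s=arm.get_state();print(s["tcp_pos"],s["wrist_force"],s["time"])
for n in ["scene","top"]:
    im=arm.capture(n)
    c=im[120:260,220:400] if n=="scene" else im[150:270,200:360]
    cv2.imwrite(f"pics/{n}1.png",cv2.resize(c[:,:,::-1],None,fx=4,fy=4,interpolation=cv2.INTER_CUBIC))
E
```

```text
[0.4420386 0.056519  0.0580893] [-0.11192352 -0.27907963  0.47886034] 3.025
```

View pics/scene1.png

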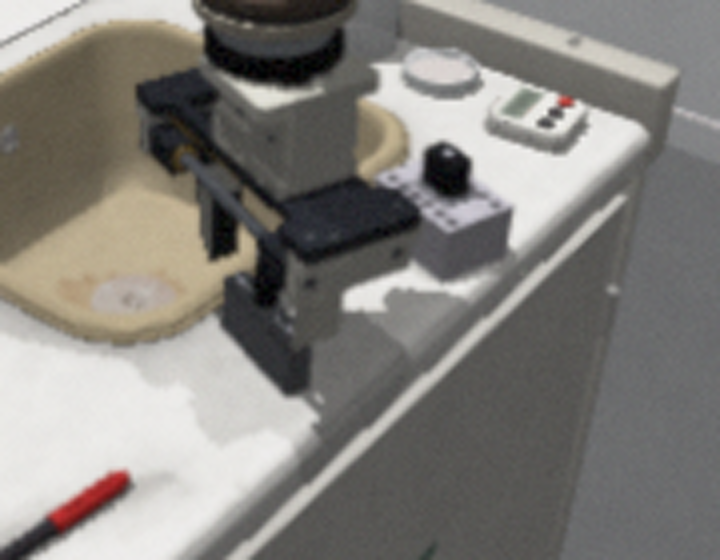

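The knob sits between the fingers at crop (265,265) and the tips clear the bar. Next I close on it and lift.

Request:
{"api": "step_arm", "payload": {"increments": [{"claw": 1, "tx": 0, "ty": 0, "tz": 0, "rx": 0, "ry": 0, "rz": 0}, {"claw": 1, "tx": 0, "ty": 0, "tz": 0, "rx": 0, "ry": 0, "rz": 0}, {"claw": 1, "tx": 0, "ty": 0, "tz": 0, "rx": 0, "ry": 0, "rz": 0}, {"claw": 1, "tx": 0, "ty": 0, "tz": 0, "rx": 0, "ry": 0, "rz": 0}, {"claw": 1, "tx": 0, "ty": 0, "tz": 0, "rx": 0, "ry": 0, "rz": 0}, {"claw": 1, "tx": 0, "ty": 0, "tz": 0.02, "rx": 0, "ry": 0, "rz": 0}, {"claw": 1, "tx": 0, "ty": 0, "tz": 0.06, "rx": 0, "ry": 0, "rz": 0}, {"claw": 1, "tx": 0, "ty": 0, "tz": 0.1, "rx": 0, "ry": 0, "rz": 0}, {"claw": 1, "tx": 0, "ty": 0, "tz": 0.1, "rx": 0, "ry": 0, "rz": 0}], "grip_force": 25}}

```text
time: 4.25
tcp_pos: [0.4436, 0.0569, 0.1602]
tcp_rot: [0.002, 0.747, 0.665, 0.002]
wrist_force: [1.0, 0.2, 0.3]
grip_width: 0.0062
```

```bash
cat > look.py <<'E'
from h import *
import sys
q,mod,z0=sys.argv[1],sys.argv[2],float(sys.argv[3]); g=list(map(float,sys.argv[4:7]))
m={}
for n in ["scene","top"]:
    arm.capture(n)
    d=arm.trace(n,q)
    if d: m[n]=d[0]["pixels"].astype(float); print(n,d[0]["conf"],d[0]["xy"],m[n].sum())
for n in m:
    print(n,*fit({n:m[n]},mod,g,z0))
E
python3 look.py spacer spacer 0.1 .442 .056 -.115; python3 - <<'E'
from h import *
s=arm.get_state();print(s["tcp_pos"],s["wrist_force"],s["time"],s["grip_width"])
E
```

```text
scene 0.68 [287.5, 203.3] 481.0
scene [ 2.49726747 -1.75619437 -0.81063334] 481.0
[0.44111273 0.05611167 0.15681392] [-0.08209675  0.75721778 -0.48523507] 4.45 0.0008737769987827882
```

The fingers need about 1.2 s for the full stroke, so I lifted before they had closed. The spacer hasn't moved. I'll redo it from a half-open gripper.

Request:
{"api": "step_arm", "payload": {"increments": [{"claw": 0.5, "tx": 0, "ty": 0, "tz": 0, "rx": 0, "ry": 0, "rz": 0}, {"claw": 0.5, "tx": 0, "ty": 0, "tz": 0, "rx": 0, "ry": 0, "rz": 0}, {"claw": 0.5, "tx": 0, "ty": 0, "tz": 0, "rx": 0, "ry": 0, "rz": 0}, {"claw": 0.5, "tx": 0, "ty": 0, "tz": 0, "rx": 0, "ry": 0, "rz": 0}, {"claw": 0.5, "tx": 0, "ty": 0, "tz": 0, "rx": 0, "ry": 0, "rz": 0}], "grip_force": 25}}

```text
time: 5.08
tcp_pos: [0.4418, 0.0564, 0.1577]
tcp_rot: [-0.0, 0.747, 0.665, 0.0]
wrist_force: [-0.0, -0.2, 0.0]
grip_width: 0.0442
```

```bash
python3 look.py spacer spacer 0 .442 .056 -.115; python3 - <<'E'
from h import *
s=arm.get_state();print(s["tcp_pos"],s["wrist_force"],s["time"],s["grip_width"])
E
```

```text
scene 0.97 [286.5, 200.5] 483.0
top 0.48 [166.2, 158.7] 3854.0
scene [ 0.44094388  0.05757385 -0.15016423] 35.78823529411765
top [ 0.44675782  0.12430963 -0.48042083] 4133.137254901961
[0.44182229 0.05639321 0.1577646 ] [ 0.6870898   0.57245377 -0.4216921 ] 5.275 0.04592548494810325
```

Request:
{"api": "step_arm", "payload": {"increments": [{"claw": 0.5, "tx": 0, "ty": 0, "tz": -0.05, "rx": 0, "ry": 0, "rz": 0}, {"claw": 0.5, "tx": 0, "ty": 0, "tz": -0.09, "rx": 0, "ry": 0, "rz": 0}, {"claw": 0.7, "tx": 0, "ty": 0, "tz": -0.101, "rx": 0, "ry": 0, "rz": 0}, {"claw": 1, "tx": 0, "ty": 0, "tz": -0.101, "rx": 0, "ry": 0, "rz": 0}, {"claw": 1, "tx": 0, "ty": 0, "tz": -0.101, "rx": 0, "ry": 0, "rz": 0}, {"claw": 1, "tx": 0, "ty": 0, "tz": -0.101, "rx": 0, "ry": 0, "rz": 0}, {"claw": 1, "tx": 0, "ty": 0, "tz": -0.101, "rx": 0, "ry": 0, "rz": 0}], "grip_force": 25}}

```text
time: 6.15
tcp_pos: [0.4428, 0.0566, 0.0579]
tcp_rot: [0.001, 0.747, 0.665, 0.001]
wrist_force: [-1.6, -0.3, 8.2]
grip_width: 0.0152
```

Request:
{"api": "step_arm", "payload": {"increments": [{"claw": 1, "tx": 0, "ty": 0, "tz": 0.03, "rx": 0, "ry": 0, "rz": 0}, {"claw": 1, "tx": 0.0, "ty": 0.01, "tz": 0.08, "rx": 0, "ry": 0, "rz": 2}, {"claw": 1, "tx": 0.025, "ty": 0.055, "tz": 0.08, "rx": 0, "ry": 0, "rz": 4}, {"claw": 1, "tx": 0.05, "ty": 0.105, "tz": 0.08, "rx": 0, "ry": 0, "rz": 7}, {"claw": 1, "tx": 0.075, "ty": 0.155, "tz": 0.08, "rx": 0, "ry": 0, "rz": 10}, {"claw": 1, "tx": 0.1, "ty": 0.205, "tz": 0.08, "rx": 0, "ry": 0, "rz": 12}, {"claw": 1, "tx": 0.12, "ty": 0.245, "tz": 0.08, "rx": 0, "ry": 0, "rz": 14}, {"claw": 1, "tx": 0.135, "ty": 0.275, "tz": 0.08, "rx": 0, "ry": 0, "rz": 14}, {"claw": 1, "tx": 0.135, "ty": 0.275, "tz": 0.08, "rx": 0, "ry": 0, "rz": 14}, {"claw": 1, "tx": 0.135, "ty": 0.275, "tz": 0.08, "rx": 0, "ry": 0, "rz": 14}], "grip_force": 25}}

```text
time: 7.4
tcp_pos: [0.5766, 0.3305, 0.1368]
tcp_rot: [0.0, 0.66, 0.751, -0.0]
wrist_force: [-0.6, -0.7, -0.8]
grip_width: 0.0157
```

```bash
python3 look.py spacer spacer 0.08 .578 .333 .118; python3 - <<'E'
from h import *
s=arm.get_state();print(s["tcp_pos"],s["wrist_force"],s["time"],s["grip_width"])
n="scene"; im=arm.capture(n)
cv2.imwrite(f"pics/{n}2.png",cv2.resize(im[140:280,80:260,::-1],None,fx=4,fy=4,interpolation=cv2.INTER_CUBIC))
n="top"; im=arm.capture(n)
cv2.imwrite(f"pics/{n}2.png",cv2.resize(im[90:230,80:260,::-1],None,fx=4,fy=4,interpolation=cv2.INTER_CUBIC))
E
```

```text
scene 0.66 [154.5, 190.0] 393.0
scene [0.57509238 0.33257907 0.11677697] 150.71372549019605
[0.57692551 0.33010978 0.13697916] [ 0.15116604  0.4697177  -0.54433145] 7.6 0.015673046280667454
```

View pics/scene2.png

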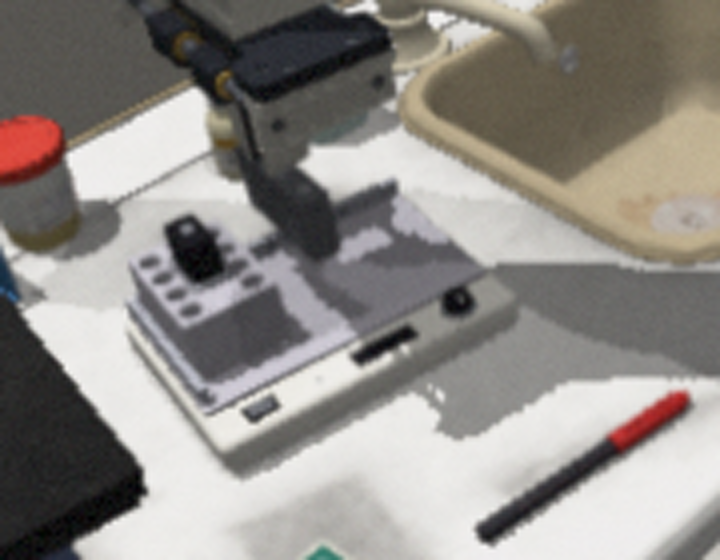

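View pics/top2.png

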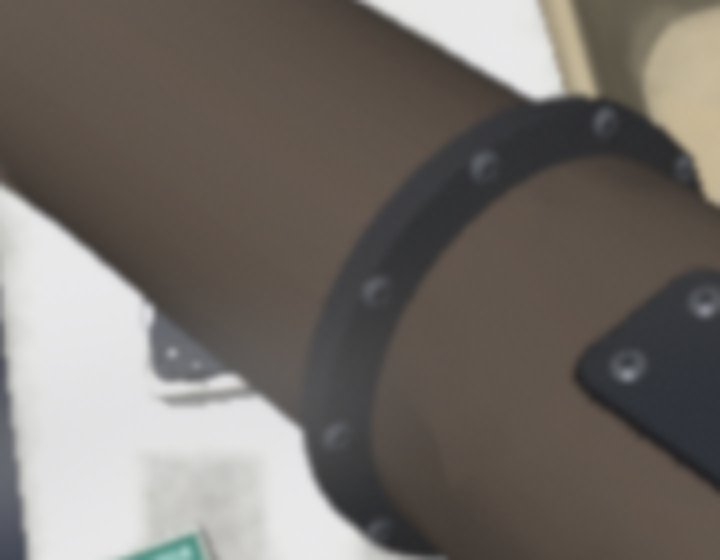

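Scene view: the spacer hangs clear of the first block's right side, parallel to it, at crop (330,230). I'll lower it a few mm off the block.

Request:
{"api": "step_arm", "payload": {"increments": [{"claw": 1, "tx": 0, "ty": 0.01, "tz": -0.01, "rx": 0, "ry": 0, "rz": -0.5}, {"claw": 1, "tx": 0, "ty": 0.01, "tz": -0.03, "rx": 0, "ry": 0, "rz": -0.5}, {"claw": 1, "tx": 0, "ty": 0.01, "tz": -0.045, "rx": 0, "ry": 0, "rz": -0.5}, {"claw": 1, "tx": 0, "ty": 0.01, "tz": -0.048, "rx": 0, "ry": 0, "rz": -0.5}, {"claw": 1, "tx": 0, "ty": 0.01, "tz": -0.048, "rx": 0, "ry": 0, "rz": -0.5}], "grip_force": 25}}

```text
time: 8.32
tcp_pos: [0.5764, 0.3411, 0.0877]
tcp_rot: [-0.0, 0.663, 0.748, -0.001]
wrist_force: [0.9, -0.3, -1.2]
grip_width: 0.0151
```

```bash
python3 look.py spacer spacer 0.03 .578 .341 .118; python3 - <<'E'
from h import *
s=arm.get_state();print(s["tcp_pos"],s["wrist_force"],s["time"],s["grip_width"])
n="scene"; im=arm.capture(n)
cv2.imwrite(f"pics/{n}3.png",cv2.resize(im[170:260,90:210,::-1],None,fx=6,fy=6,interpolation=cv2.INTER_CUBIC))
d=arm.trace("scene","first_block")[0]; print(fit({"scene":d["pixels"].astype(float)},"block",[.581,.386,.12],.03))
E
```

```text
[0.57676757 0.34112658 0.08821384] [-0.11107258  0.10140796 -1.00706298] 8.525 0.01535593104798937
(array([0.5805486 , 0.38554902, 0.14515255]), np.float64(67.72941176470589))
```

View pics/scene3.png

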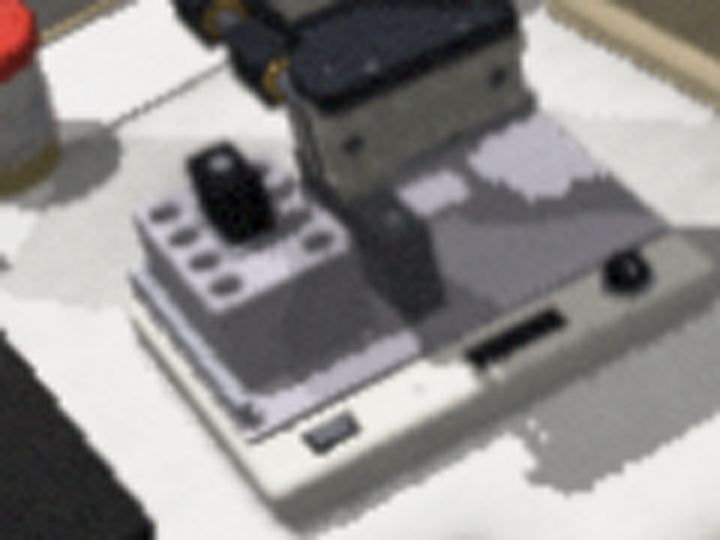

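Request:
{"api": "step_arm", "payload": {"increments": [{"claw": 1, "tx": 0, "ty": 0.002, "tz": 0, "rx": 0, "ry": 0, "rz": 0}, {"claw": 1, "tx": 0, "ty": 0.004, "tz": 0, "rx": 0, "ry": 0, "rz": 0}, {"claw": 1, "tx": 0, "ty": 0.005, "tz": 0, "rx": 0, "ry": 0, "rz": 0}, {"claw": 1, "tx": 0, "ty": 0.006, "tz": 0, "rx": 0, "ry": 0, "rz": 0}, {"claw": 1, "tx": 0, "ty": 0.006, "tz": 0, "rx": 0, "ry": 0, "rz": 0}], "grip_force": 25}}

```text
time: 9.25
tcp_pos: [0.5768, 0.3475, 0.0887]
tcp_rot: [-0.0, 0.663, 0.748, 0.0]
wrist_force: [0.1, 0.1, -0.4]
grip_width: 0.0153
```

Request:
{"api": "step_arm", "payload": {"increments": [{"claw": 1, "tx": 0, "ty": 0.001, "tz": -0.001, "rx": 0, "ry": 0, "rz": 0}, {"claw": 1, "tx": 0, "ty": 0.0015, "tz": -0.001, "rx": 0, "ry": 0, "rz": 0}, {"claw": 1, "tx": 0, "ty": 0.002, "tz": -0.001, "rx": 0, "ry": 0, "rz": 0}, {"claw": 1, "tx": 0, "ty": 0.002, "tz": -0.001, "rx": 0, "ry": 0, "rz": 0}], "grip_force": 25}}

```text
time: 9.75
tcp_pos: [0.577, 0.3488, 0.0877]
tcp_rot: [0.0, 0.664, 0.748, -0.0]
wrist_force: [0.2, -3.3, 0.3]
grip_width: 0.0152
```

```bash
python3 - <<'E'
from h import *
n="scene"; im=arm.capture(n)
cv2.imwrite(f"pics/{n}4.png",cv2.resize(im[170:260,90:210,::-1],None,fx=6,fy=6,interpolation=cv2.INTER_CUBIC))
s=arm.get_state();print(s["tcp_pos"],s["wrist_force"],s["time"],s["grip_width"])
E
```

```text
[0.57703507 0.34887045 0.08768054] [-0.36659341 -3.85992663  0.22764613] 9.8 0.015527513883413084
```

View pics/scene4.png

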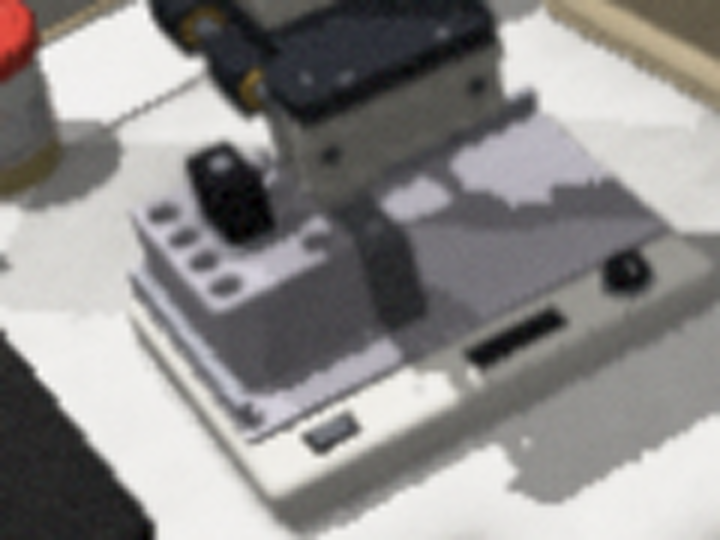

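Contact is confirmed at 3.9 N, with the spacer flush against the block. Now I lower it to touch the plate, release and rise.

Request:
{"api": "step_arm", "payload": {"increments": [{"claw": 1, "tx": 0, "ty": 0, "tz": -0.001, "rx": 0, "ry": 0, "rz": 0}, {"claw": 1, "tx": 0, "ty": 0, "tz": -0.002, "rx": 0, "ry": 0, "rz": 0}, {"claw": 1, "tx": 0, "ty": 0, "tz": -0.002, "rx": 0, "ry": 0, "rz": 0}], "grip_force": 25}}

```text
time: 10.18
tcp_pos: [0.5772, 0.349, 0.0875]
tcp_rot: [0.001, 0.664, 0.748, 0.0]
wrist_force: [-2.9, -7.7, 15.7]
grip_width: 0.0154
```

Request:
{"api": "step_arm", "payload": {"increments": [{"claw": 1, "tx": 0, "ty": -0.0005, "tz": 0.0015, "rx": 0, "ry": 0, "rz": 0}, {"claw": 0.6, "tx": 0, "ty": -0.0005, "tz": 0.0015, "rx": 0, "ry": 0, "rz": 0}, {"claw": 0.6, "tx": 0, "ty": -0.0005, "tz": 0.0015, "rx": 0, "ry": 0, "rz": 0}, {"claw": 0.6, "tx": 0, "ty": -0.0005, "tz": 0.0015, "rx": 0, "ry": 0, "rz": 0}, {"claw": 0.6, "tx": 0, "ty": -0.0005, "tz": 0.01, "rx": 0, "ry": 0, "rz": 0}, {"claw": 0.5, "tx": 0, "ty": -0.0005, "tz": 0.06, "rx": 0, "ry": 0, "rz": 0}, {"claw": 0.4, "tx": -0.01, "ty": -0.02, "tz": 0.11, "rx": 0, "ry": 0, "rz": 0}, {"claw": 0.4, "tx": -0.03, "ty": -0.08, "tz": 0.11, "rx": 0, "ry": 0, "rz": 0}, {"claw": 0.4, "tx": -0.05, "ty": -0.14, "tz": 0.11, "rx": 0, "ry": 0, "rz": 0}, {"claw": 0.4, "tx": -0.07, "ty": -0.2, "tz": 0.11, "rx": 0, "ry": 0, "rz": -5}, {"claw": 0.4, "tx": -0.1, "ty": -0.26, "tz": 0.11, "rx": 0, "ry": 0, "rz": -8}], "grip_force": 25}}

```text
time: 11.55
tcp_pos: [0.4795, 0.0935, 0.1964]
tcp_rot: [0.0, 0.715, 0.699, 0.001]
wrist_force: [1.4, -1.0, 0.1]
grip_width: 0.0549
```

```bash
python3 - <<'E'
from h import *
s=arm.get_state();print(s["tcp_pos"],s["wrist_force"],s["time"],s["grip_width"])
for n in ("scene","top"):
    im=arm.capture(n)
    c=im[170:260,90:210] if n=="scene" else im[110:200,90:210]
    cv2.imwrite(f"pics/{n}5.png",cv2.resize(c[:,:,::-1],None,fx=6,fy=6,interpolation=cv2.INTER_CUBIC))
    for q,mod,g in (("spacer","spacer",[.577,.349,.12]),("first_block","block",[.581,.386,.12])):
        d=arm.trace(n,q)
        if d: print(n,q,d[0]["conf"],fit({n:d[0]["pixels"].astype(float)},mod,g,.03))
E
```

```text
[0.47953856 0.09352308 0.19635191] [ 1.43291235 -0.96286279  0.14981596] 11.55 0.0549398069477393
scene spacer 0.89 (array([0.58076292, 0.34637169, 0.01186592]), np.float64(125.14509803921567))
scene first_block 0.81 (array([0.58328605, 0.3864317 , 0.12112885]), np.float64(110.32156862745099))
top spacer 0.96 (array([0.57865924, 0.34832179, 0.14119354]), np.float64(84.53333333333333))
top first_block 0.89 (array([0.5801735 , 0.38859927, 0.13552003]), np.float64(131.34117647058824))
```

View pics/scene5.png

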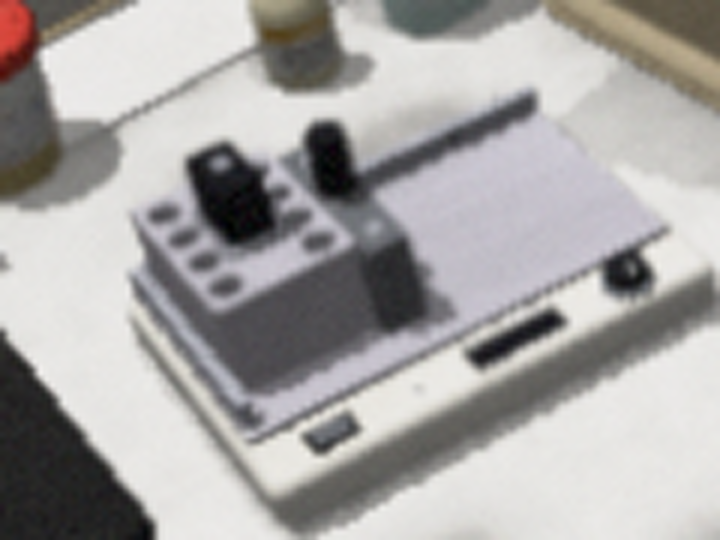

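View pics/top5.png

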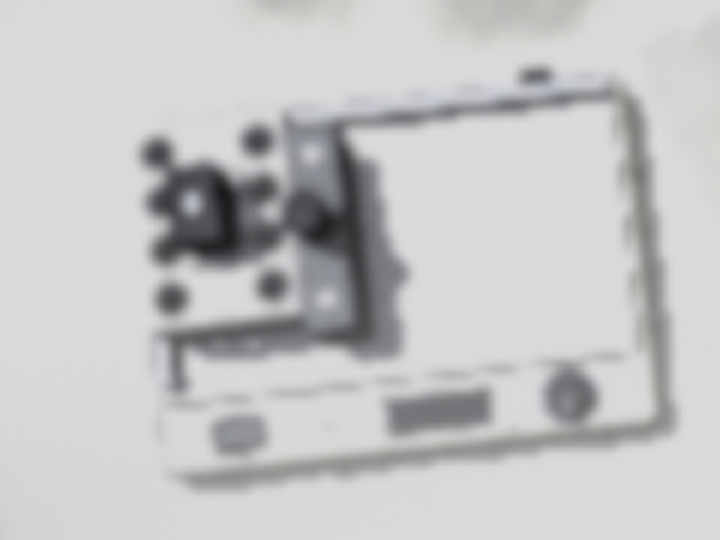

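Both views show the spacer flat against the first block: top-crop knob at (312,215), no visible gap. Next is the second block.

Request:
{"api": "step_arm", "payload": {"increments": [{"claw": 0.4, "tx": -0.002, "ty": -0.06, "tz": 0, "rx": 0, "ry": 0, "rz": -0.5}, {"claw": 0.4, "tx": -0.004, "ty": -0.12, "tz": 0, "rx": 0, "ry": 0, "rz": -1}, {"claw": 0.4, "tx": -0.0075, "ty": -0.18, "tz": 0, "rx": 0, "ry": 0, "rz": -1.5}, {"claw": 0.4, "tx": -0.0075, "ty": -0.2, "tz": -0.03, "rx": 0, "ry": 0, "rz": -1.5}, {"claw": 0.4, "tx": -0.0075, "ty": -0.2, "tz": -0.08, "rx": 0, "ry": 0, "rz": -1.5}, {"claw": 0.4, "tx": -0.0075, "ty": -0.2, "tz": -0.1, "rx": 0, "ry": 0, "rz": -1.5}, {"claw": 0.4, "tx": -0.0075, "ty": -0.2, "tz": -0.1, "rx": 0, "ry": 0, "rz": -1.5}], "grip_force": 45}}

```text
time: 12.72
tcp_pos: [0.4724, -0.1028, 0.0945]
tcp_rot: [-0.001, 0.722, 0.692, -0.0]
wrist_force: [0.5, 1.3, 0.2]
grip_width: 0.0553
```

```bash
python3 - <<'E'
from h import *
s=arm.get_state();print(s["tcp_pos"],s["tcp_rot"],s["wrist_force"],s["time"],s["grip_width"])
for n in ("scene",):
    im=arm.capture(n)
    c=im[120:210,270:390]
    cv2.imwrite(f"pics/{n}6.png",cv2.resize(c[:,:,::-1],None,fx=6,fy=6,interpolation=cv2.INTER_CUBIC))
E
```

```text
[ 0.47241263 -0.10278847  0.0944993 ] [-1.42200157e-03  7.22169996e-01  6.91714081e-01 -3.24790479e-04] [0.50441147 1.2537721  0.20557786] 12.725 0.05532709902800741
```

View pics/scene6.png

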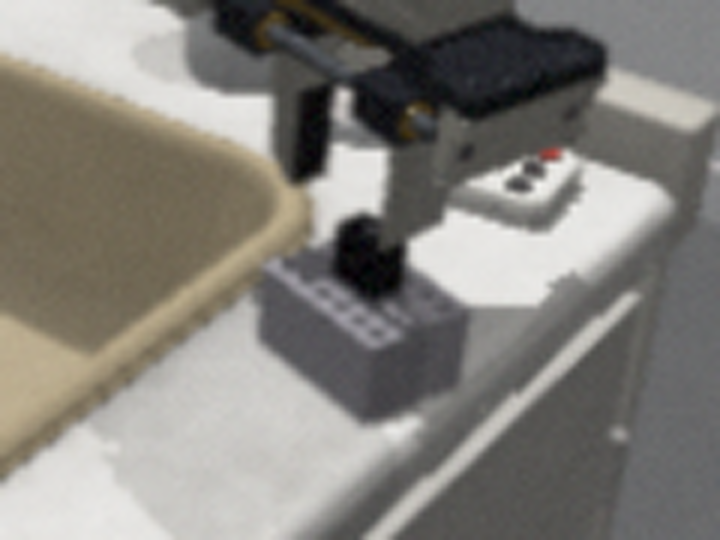

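Request:
{"api": "step_arm", "payload": {"increments": [{"claw": 0.4, "tx": -0.003, "ty": -0.009, "tz": 0, "rx": 0, "ry": 0, "rz": 0}, {"claw": 0.4, "tx": -0.003, "ty": -0.009, "tz": -0.02, "rx": 0, "ry": 0, "rz": 0}, {"claw": 0.4, "tx": -0.003, "ty": -0.009, "tz": -0.036, "rx": 0, "ry": 0, "rz": 0}, {"claw": 0.4, "tx": -0.003, "ty": -0.009, "tz": -0.036, "rx": 0, "ry": 0, "rz": 0}], "grip_force": 45}}

```text
time: 13.28
tcp_pos: [0.4688, -0.1136, 0.0592]
tcp_rot: [-0.001, 0.723, 0.691, -0.0]
wrist_force: [0.1, -0.4, 0.9]
grip_width: 0.0551
```

```bash
python3 - <<'E'
from h import *
s=arm.get_state();print(s["tcp_pos"],s["tcp_rot"],s["wrist_force"],s["time"],s["grip_width"])
for n in ("scene",):
    im=arm.capture(n)
    c=im[120:210,270:390]
    cv2.imwrite(f"pics/{n}7.png",cv2.resize(c[:,:,::-1],None,fx=6,fy=6,interpolation=cv2.INTER_CUBIC))
d=arm.trace(n,"second_block")
print(d[0]["conf"],fit({n:d[0]["pixels"].astype(float)},"block",[.47,-.111,-.05],0))
E
```

```text
[ 0.46877729 -0.11361679  0.05922944] [-5.35088070e-04  7.23149394e-01  6.90691295e-01 -4.50450227e-04] [ 0.0935569  -0.39619629  0.85243204] 13.275 0.055090860692823485
0.78 (array([ 0.46816631, -0.11174951, -0.18621804]), np.float64(139.34509803921566))
```

View pics/scene7.png

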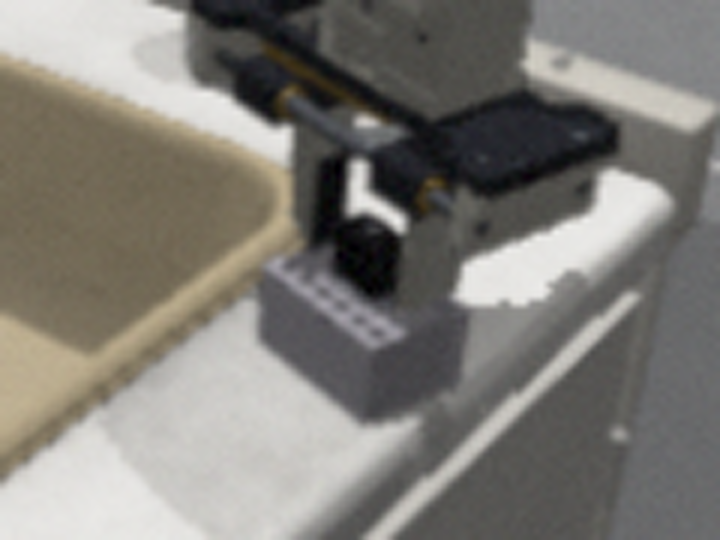

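The grip (crop 365,260) is between the jaws, so I close on it.

Request:
{"api": "step_arm", "payload": {"increments": [{"claw": 0.4, "tx": 0, "ty": 0.002, "tz": -0.002, "rx": 0, "ry": 0, "rz": 0}, {"claw": 1, "tx": 0, "ty": 0.002, "tz": -0.002, "rx": 0, "ry": 0, "rz": 0}, {"claw": 1, "tx": 0, "ty": 0.002, "tz": -0.002, "rx": 0, "ry": 0, "rz": 0}, {"claw": 1, "tx": 0, "ty": 0.002, "tz": -0.002, "rx": 0, "ry": 0, "rz": 0}, {"claw": 1, "tx": 0, "ty": 0.002, "tz": -0.002, "rx": 0, "ry": 0, "rz": 0}, {"claw": 1, "tx": 0, "ty": 0.002, "tz": -0.002, "rx": 0, "ry": 0, "rz": 0}], "grip_force": 45}}

```text
time: 14.12
tcp_pos: [0.4694, -0.1115, 0.0579]
tcp_rot: [0.0, 0.723, 0.691, 0.0]
wrist_force: [-0.4, 0.2, 2.2]
grip_width: 0.0298
```

Request:
{"api": "step_arm", "payload": {"increments": [{"claw": 1, "tx": 0, "ty": 0, "tz": 0.03, "rx": 0, "ry": 0, "rz": 0}, {"claw": 1, "tx": 0.0, "ty": 0.02, "tz": 0.08, "rx": 0, "ry": 0, "rz": 0}, {"claw": 1, "tx": 0.015, "ty": 0.065, "tz": 0.09, "rx": 0, "ry": 0, "rz": 1}, {"claw": 1, "tx": 0.03, "ty": 0.11, "tz": 0.09, "rx": 0, "ry": 0, "rz": 2.5}, {"claw": 1, "tx": 0.045, "ty": 0.16, "tz": 0.09, "rx": 0, "ry": 0, "rz": 4}, {"claw": 1, "tx": 0.06, "ty": 0.21, "tz": 0.09, "rx": 0, "ry": 0, "rz": 5.5}, {"claw": 1, "tx": 0.075, "ty": 0.26, "tz": 0.09, "rx": 0, "ry": 0, "rz": 7}, {"claw": 1, "tx": 0.09, "ty": 0.31, "tz": 0.09, "rx": 0, "ry": 0, "rz": 8.5}, {"claw": 1, "tx": 0.105, "ty": 0.36, "tz": 0.09, "rx": 0, "ry": 0, "rz": 9.5}, {"claw": 1, "tx": 0.112, "ty": 0.4, "tz": 0.09, "rx": 0, "ry": 0, "rz": 9.5}, {"claw": 1, "tx": 0.112, "ty": 0.4, "tz": 0.09, "rx": 0, "ry": 0, "rz": 9.5}, {"claw": 1, "tx": 0.112, "ty": 0.4, "tz": 0.09, "rx": 0, "ry": 0, "rz": 9.5}], "grip_force": 45}}

```text
time: 15.62
tcp_pos: [0.5809, 0.2877, 0.1468]
tcp_rot: [-0.0, 0.663, 0.748, -0.001]
wrist_force: [0.2, -0.4, -3.0]
grip_width: 0.0295
```

```bash
python3 - <<'E'
from h import *
s=arm.get_state();print(s["tcp_pos"],s["tcp_rot"],s["wrist_force"],s["time"],s["grip_width"])
for n in ("scene",):
    im=arm.capture(n)
    c=im[150:260,90:230]
    cv2.imwrite(f"pics/{n}8.png",cv2.resize(c[:,:,::-1],None,fx=5,fy=5,interpolation=cv2.INTER_CUBIC))
E
```

```text
[0.5808767  0.28766907 0.14681138] [-1.93697718e-05  6.63458393e-01  7.48212504e-01 -1.00434613e-03] [ 0.22789854 -0.38106535 -2.96331719] 15.625 0.0294627795132644
```

View pics/scene8.png

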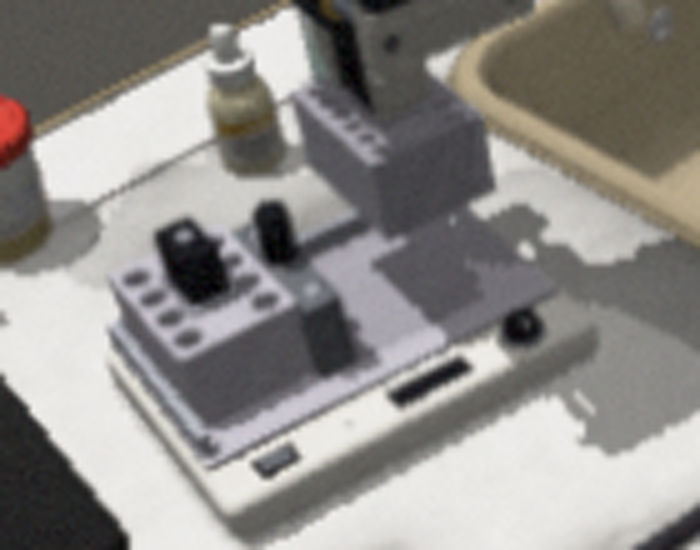

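Request:
{"api": "step_arm", "payload": {"increments": [{"claw": 1, "tx": 0, "ty": 0.01, "tz": 0, "rx": 0, "ry": 0, "rz": 0}, {"claw": 1, "tx": 0, "ty": 0.017, "tz": -0.015, "rx": 0, "ry": 0, "rz": 0}, {"claw": 1, "tx": 0, "ty": 0.017, "tz": -0.04, "rx": 0, "ry": 0, "rz": 0}, {"claw": 1, "tx": 0, "ty": 0.017, "tz": -0.055, "rx": 0, "ry": 0, "rz": 0}, {"claw": 1, "tx": 0, "ty": 0.017, "tz": -0.058, "rx": 0, "ry": 0, "rz": 0}, {"claw": 1, "tx": 0, "ty": 0.017, "tz": -0.058, "rx": 0, "ry": 0, "rz": 0}], "grip_force": 45}}

```text
time: 16.42
tcp_pos: [0.5815, 0.3056, 0.0899]
tcp_rot: [0.0, 0.664, 0.748, 0.0]
wrist_force: [-0.2, 0.3, -2.7]
grip_width: 0.0299
```

```bash
python3 - <<'E'
from h import *
s=arm.get_state();print(s["tcp_pos"],s["tcp_rot"],s["wrist_force"],s["time"],s["grip_width"])
for n in ("scene",):
    im=arm.capture(n)
    c=im[150:260,90:230]
    cv2.imwrite(f"pics/{n}9.png",cv2.resize(c[:,:,::-1],None,fx=5,fy=5,interpolation=cv2.INTER_CUBIC))
E
```

```text
[0.58152744 0.30563946 0.08992013] [1.27352550e-05 6.63538876e-01 7.48141785e-01 1.74489722e-04] [-0.23480445  0.25325478 -2.66321227] 16.425 0.02990768226450183
```

View pics/scene9.png

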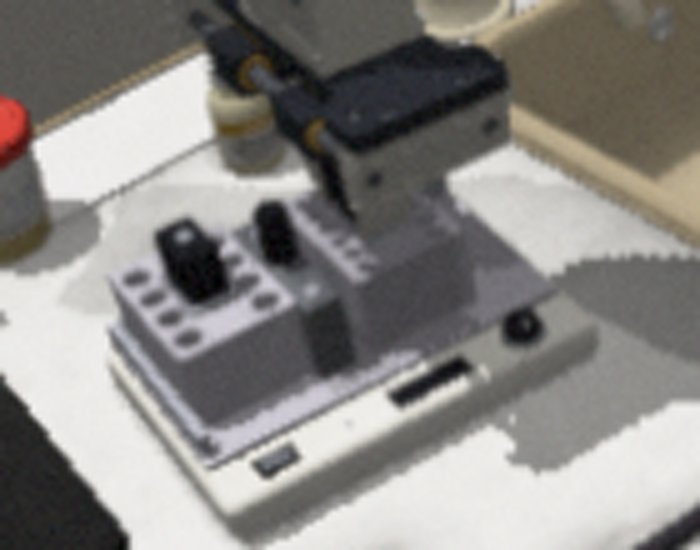

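Block hangs just above the plate, about 5 mm from the spacer. Now I slide it back toward the rim.

Request:
{"api": "step_arm", "payload": {"increments": [{"claw": 1, "tx": 0.003, "ty": 0.0, "tz": -0.001, "rx": 0, "ry": 0, "rz": 0}, {"claw": 1, "tx": 0.006, "ty": 0.001, "tz": -0.001, "rx": 0, "ry": 0, "rz": 0}, {"claw": 1, "tx": 0.008, "ty": 0.001, "tz": -0.001, "rx": 0, "ry": 0, "rz": 0}, {"claw": 1, "tx": 0.009, "ty": 0.001, "tz": -0.001, "rx": 0, "ry": 0, "rz": 0}, {"claw": 1, "tx": 0.009, "ty": 0.001, "tz": -0.001, "rx": 0, "ry": 0, "rz": 0}], "grip_force": 45}}

```text
time: 17.1
tcp_pos: [0.5899, 0.3066, 0.0887]
tcp_rot: [-0.0, 0.663, 0.748, -0.0]
wrist_force: [-2.0, 1.1, -1.6]
grip_width: 0.0299
```

Request:
{"api": "step_arm", "payload": {"increments": [{"claw": 1, "tx": 0.001, "ty": 0.0, "tz": 0, "rx": 0, "ry": 0, "rz": 0}, {"claw": 1, "tx": 0.001, "ty": 0.0, "tz": 0, "rx": 0, "ry": 0, "rz": 0}, {"claw": 1, "tx": 0.002, "ty": 0.0, "tz": 0, "rx": 0, "ry": 0, "rz": 0}, {"claw": 1, "tx": 0.002, "ty": 0.0, "tz": 0, "rx": 0, "ry": 0, "rz": 0}], "grip_force": 45}}

```text
time: 17.6
tcp_pos: [0.5902, 0.3067, 0.0885]
tcp_rot: [-0.001, 0.663, 0.748, -0.001]
wrist_force: [-6.2, -0.8, 0.7]
grip_width: 0.0295
```

Rim contact: 6 N, x stalls at 0.590. Easing the push slightly, I now slide left to the spacer.

Request:
{"api": "step_arm", "payload": {"increments": [{"claw": 1, "tx": -0.0015, "ty": 0.001, "tz": 0, "rx": 0, "ry": 0, "rz": 0}, {"claw": 1, "tx": -0.0015, "ty": 0.003, "tz": 0, "rx": 0, "ry": 0, "rz": 0}, {"claw": 1, "tx": -0.002, "ty": 0.004, "tz": 0, "rx": 0, "ry": 0, "rz": 0}, {"claw": 1, "tx": -0.002, "ty": 0.005, "tz": 0, "rx": 0, "ry": 0, "rz": 0}, {"claw": 1, "tx": -0.002, "ty": 0.005, "tz": 0, "rx": 0, "ry": 0, "rz": 0}], "grip_force": 45}}

```text
time: 18.23
tcp_pos: [0.5898, 0.3096, 0.0882]
tcp_rot: [0.0, 0.664, 0.748, -0.002]
wrist_force: [-5.2, -3.9, -0.4]
grip_width: 0.03
```

Request:
{"api": "step_arm", "payload": {"increments": [{"claw": 1, "tx": 0, "ty": 0.001, "tz": 0, "rx": 0, "ry": 0, "rz": 0}, {"claw": 1, "tx": 0, "ty": 0.002, "tz": 0, "rx": 0, "ry": 0, "rz": 0}, {"claw": 1, "tx": 0, "ty": 0.002, "tz": 0, "rx": 0, "ry": 0, "rz": 0}], "grip_force": 45}}

```text
time: 18.6
tcp_pos: [0.5898, 0.3106, 0.0883]
tcp_rot: [0.001, 0.664, 0.748, -0.002]
wrist_force: [-6.6, -7.4, 3.1]
grip_width: 0.0297
```

```bash
python3 - <<'E'
from h import *
s=arm.get_state();print(s["tcp_pos"],s["tcp_rot"],s["wrist_force"],s["wrist_torque"],s["time"],s["grip_width"])
for n in ("scene",):
    im=arm.capture(n)
    c=im[150:260,90:230]
    cv2.imwrite(f"pics/{n}10.png",cv2.resize(c[:,:,::-1],None,fx=5,fy=5,interpolation=cv2.INTER_CUBIC))
E
```

```text
[0.58976541 0.31062657 0.08826791] [ 0.00076865  0.66415049  0.74759457 -0.00242684] [-6.56721793 -7.37158211  3.05363337] [-1.94246849  1.4290435  -0.34145875] 18.6 0.029695505446483604
```

View pics/scene10.png

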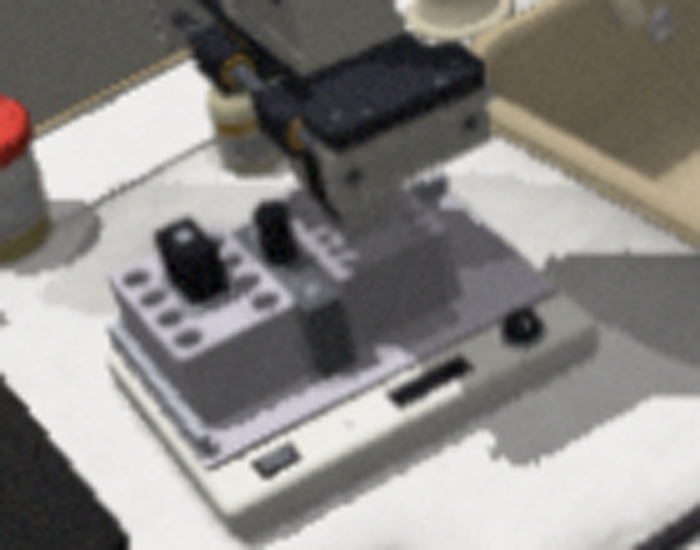

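Request:
{"api": "step_arm", "payload": {"increments": [{"claw": 1, "tx": -0.002, "ty": 0, "tz": 0.001, "rx": 0, "ry": 0, "rz": 0}, {"claw": 1, "tx": -0.002, "ty": 0, "tz": 0.001, "rx": 0, "ry": 0, "rz": 0}, {"claw": 1, "tx": -0.002, "ty": 0, "tz": 0.001, "rx": 0, "ry": 0, "rz": 0}], "grip_force": 45}}

```text
time: 19.02
tcp_pos: [0.5888, 0.3139, 0.0899]
tcp_rot: [0.0, 0.663, 0.748, 0.001]
wrist_force: [0.9, 0.1, -2.7]
grip_width: 0.0295
```

Request:
{"api": "step_arm", "payload": {"increments": [{"claw": 1, "tx": 0, "ty": 0.0005, "tz": 0, "rx": 0, "ry": 0, "rz": 0}, {"claw": 1, "tx": 0, "ty": 0.001, "tz": 0, "rx": 0, "ry": 0, "rz": 0}, {"claw": 1, "tx": 0, "ty": 0.001, "tz": 0, "rx": 0, "ry": 0, "rz": 0}], "grip_force": 45}}

```text
time: 19.4
tcp_pos: [0.5886, 0.3141, 0.0898]
tcp_rot: [0.0, 0.664, 0.748, -0.0]
wrist_force: [0.7, -3.1, -1.9]
grip_width: 0.03
```

```bash
python3 - <<'E'
from h import *
s=arm.get_state();print(s["tcp_pos"],s["tcp_rot"],s["wrist_force"],s["wrist_torque"],s["time"],s["grip_width"])
for n in ("scene",):
    im=arm.capture(n)
    c=im[170:250,110:210]
    cv2.imwrite(f"pics/{n}11.png",cv2.resize(c[:,:,::-1],None,fx=7,fy=7,interpolation=cv2.INTER_CUBIC))
E
```

```text
[0.58862393 0.31408544 0.08976229] [ 2.95196157e-04  6.63621387e-01  7.48068555e-01 -6.94231833e-05] [ 0.67796854 -3.12149338 -1.86840127] [-0.48606677 -0.22656613  0.06325379] 19.4 0.029983799919445192
```

View pics/scene11.png

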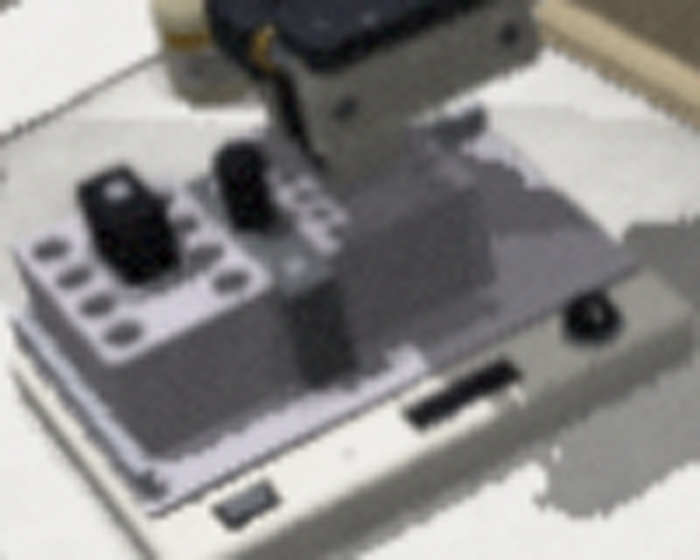

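Contact with the spacer (y stalls at 0.314, 3 N). Next: seat it on the rim again, then lower.

Request:
{"api": "step_arm", "payload": {"increments": [{"claw": 1, "tx": 0.001, "ty": 0.0005, "tz": 0, "rx": 0, "ry": 0, "rz": 0}, {"claw": 1, "tx": 0.002, "ty": 0.0005, "tz": 0, "rx": 0, "ry": 0, "rz": 0}, {"claw": 1, "tx": 0.002, "ty": 0.0005, "tz": -0.001, "rx": 0, "ry": 0, "rz": 0}, {"claw": 1, "tx": 0.002, "ty": 0.0005, "tz": -0.002, "rx": 0, "ry": 0, "rz": 0}, {"claw": 1, "tx": 0.002, "ty": 0.0005, "tz": -0.0025, "rx": 0, "ry": 0, "rz": 0}, {"claw": 1, "tx": 0.002, "ty": 0.0005, "tz": -0.0025, "rx": 0, "ry": 0, "rz": 0}], "grip_force": 45}}

```text
time: 20.2
tcp_pos: [0.5892, 0.3146, 0.088]
tcp_rot: [-0.0, 0.663, 0.748, -0.001]
wrist_force: [-7.3, -7.5, 9.1]
grip_width: 0.0294
```

Request:
{"api": "step_arm", "payload": {"increments": [{"claw": 1, "tx": -0.0005, "ty": -0.0005, "tz": 0.0015, "rx": 0, "ry": 0, "rz": 0}, {"claw": 0.55, "tx": -0.0005, "ty": -0.0005, "tz": 0.0015, "rx": 0, "ry": 0, "rz": 0}, {"claw": 0.55, "tx": -0.0005, "ty": -0.0005, "tz": 0.0015, "rx": 0, "ry": 0, "rz": 0}, {"claw": 0.55, "tx": -0.0005, "ty": -0.0005, "tz": 0.0015, "rx": 0, "ry": 0, "rz": 0}, {"claw": 0.55, "tx": -0.0005, "ty": -0.0005, "tz": 0.02, "rx": 0, "ry": 0, "rz": 0}, {"claw": 0.55, "tx": -0.0005, "ty": -0.0005, "tz": 0.07, "rx": 0, "ry": 0, "rz": 0}, {"claw": 0.55, "tx": -0.02, "ty": -0.06, "tz": 0.1, "rx": 0, "ry": 0, "rz": 0}, {"claw": 0.55, "tx": -0.04, "ty": -0.12, "tz": 0.1, "rx": 0, "ry": 0, "rz": 0}, {"claw": 0.55, "tx": -0.06, "ty": -0.18, "tz": 0.1, "rx": 0, "ry": 0, "rz": 0}, {"claw": 0.55, "tx": -0.08, "ty": -0.22, "tz": 0.1, "rx": 0, "ry": 0, "rz": 0}], "grip_force": 25}}

```text
time: 21.45
tcp_pos: [0.5102, 0.0926, 0.1887]
tcp_rot: [0.001, 0.664, 0.748, 0.0]
wrist_force: [0.4, -0.4, 0.1]
grip_width: 0.0412
```

```bash
cat > chk.py <<'E'
from h import *
import sys
k=sys.argv[1]
s=arm.get_state();print(s["tcp_pos"],s["tcp_rot"],s["time"],s["grip_width"])
for n in ("scene","top"):
    im=arm.capture(n)
    c=im[160:260,90:220] if n=="scene" else im[100:200,90:220]
    cv2.imwrite(f"pics/{n}{k}.png",cv2.resize(c[:,:,::-1],None,fx=6,fy=6,interpolation=cv2.INTER_CUBIC))
    for q,mod,g in (("spacer","spacer",[.577,.349,.12]),("first_block","block",[.581,.386,.12]),("second_block","block",[.589,.314,.12])):
        if len(sys.argv)>2: break
        d=arm.trace(n,q)
        if d: print(n,q,d[0]["conf"],fit({n:d[0]["pixels"].astype(float)},mod,g,.03))
E
python3 chk.py 12
```

```text
[0.51018892 0.09261466 0.18865262] [9.81571327e-04 6.64073495e-01 7.47666493e-01 4.94836226e-04] 21.45 0.04121260269217749
scene spacer 0.85 (array([ 0.57880855,  0.34554086, -0.02690982]), np.float64(149.5176470588235))
scene first_block 0.59 (array([0.58254243, 0.3867122 , 0.11955084]), np.float64(96.71372549019608))
scene second_block 0.77 (array([ 0.59067477,  0.30512558, -0.18512143]), np.float64(206.29019607843134))
top spacer 0.46 (array([ 0.58830314,  0.2579135 , -0.29100073]), np.float64(2281.4392156862746))
top first_block 0.65 (array([0.57973241, 0.38854921, 0.15288612]), np.float64(148.7921568627451))
top second_block 0.8 (array([0.58919338, 0.3123667 , 0.13064612]), np.float64(49.16862745098039))
```

View pics/scene12.png

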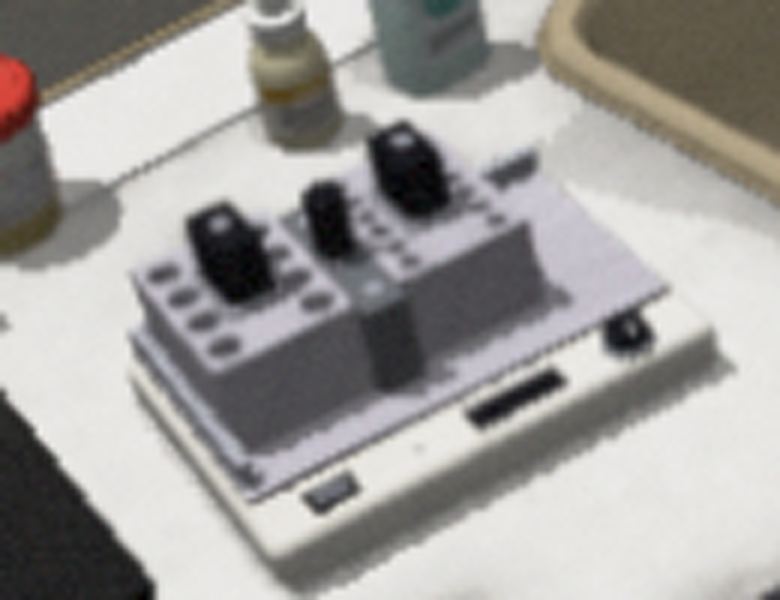

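View pics/top12.png

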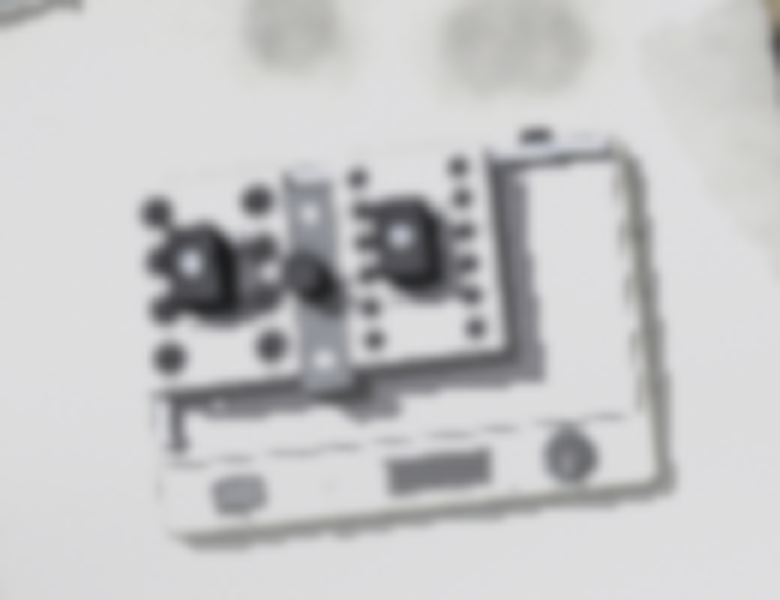

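Both blocks sandwich the spacer and the second sits on the rim (top-crop grips at (190,262) and (400,238), 73.5 mm apart, against a nominal 74). Next I retrieve the spacer.

Request:
{"api": "step_arm", "payload": {"increments": [{"claw": 0.5, "tx": 0.015, "ty": 0.055, "tz": 0, "rx": 0, "ry": 0, "rz": 0}, {"claw": 0.5, "tx": 0.03, "ty": 0.11, "tz": 0, "rx": 0, "ry": 0, "rz": 0}, {"claw": 0.5, "tx": 0.045, "ty": 0.165, "tz": 0, "rx": 0, "ry": 0, "rz": 0}, {"claw": 0.5, "tx": 0.06, "ty": 0.22, "tz": 0, "rx": 0, "ry": 0, "rz": 0}, {"claw": 0.5, "tx": 0.067, "ty": 0.256, "tz": 0, "rx": 0, "ry": 0, "rz": 0}, {"claw": 0.5, "tx": 0.067, "ty": 0.256, "tz": -0.03, "rx": 0, "ry": 0, "rz": 0}, {"claw": 0.5, "tx": 0.067, "ty": 0.256, "tz": -0.06, "rx": 0, "ry": 0, "rz": 0}, {"claw": 0.5, "tx": 0.067, "ty": 0.256, "tz": -0.06, "rx": 0, "ry": 0, "rz": 0}, {"claw": 0.5, "tx": 0.067, "ty": 0.256, "tz": -0.06, "rx": 0, "ry": 0, "rz": 0}], "grip_force": 20}}

```text
time: 22.98
tcp_pos: [0.5774, 0.3522, 0.1283]
tcp_rot: [-0.0, 0.663, 0.748, 0.001]
wrist_force: [1.0, -0.3, 1.0]
grip_width: 0.0461
```

```bash
python3 chk.py 13 x
```

```text
[0.57742752 0.35218659 0.12826915] [-1.54501872e-04  6.63202054e-01  7.48440147e-01  5.98390618e-04] 22.975 0.04608634591790527
```

View pics/scene13.png

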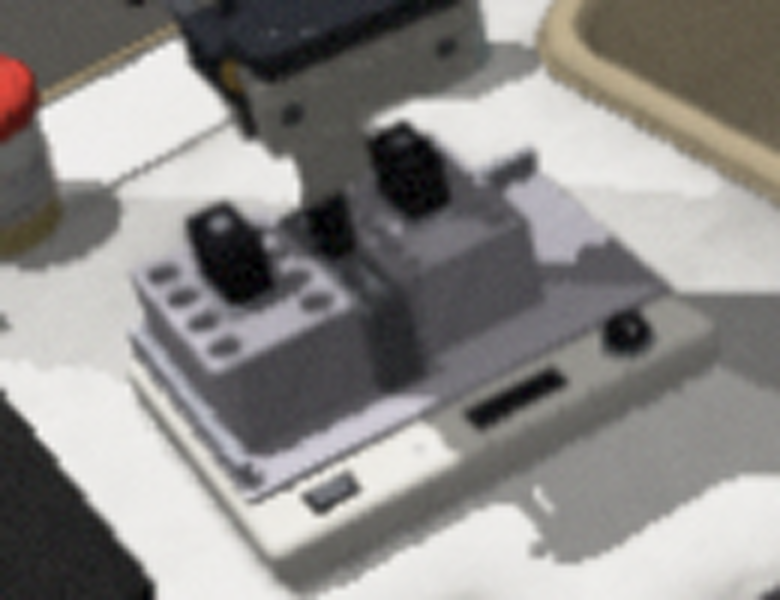

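Request:
{"api": "step_arm", "payload": {"increments": [{"claw": 0.5, "tx": 0, "ty": -0.003, "tz": 0, "rx": 0, "ry": 0, "rz": 0}, {"claw": 0.5, "tx": 0, "ty": -0.003, "tz": -0.02, "rx": 0, "ry": 0, "rz": 0}, {"claw": 0.5, "tx": 0, "ty": -0.003, "tz": -0.035, "rx": 0, "ry": 0, "rz": 0}, {"claw": 0.5, "tx": 0, "ty": -0.003, "tz": -0.039, "rx": 0, "ry": 0, "rz": 0}, {"claw": 0.5, "tx": 0, "ty": -0.003, "tz": -0.039, "rx": 0, "ry": 0, "rz": 0}], "grip_force": 20}}

```text
time: 23.7
tcp_pos: [0.577, 0.348, 0.0876]
tcp_rot: [-0.0, 0.663, 0.748, -0.0]
wrist_force: [0.1, 1.3, 0.5]
grip_width: 0.0459
```

```bash
python3 chk.py 14 x
```

```text
[0.57699352 0.34796432 0.08760272] [-2.27486473e-04  6.63414251e-01  7.48252136e-01 -4.68957348e-04] 23.7 0.0458518604117783
```

View pics/scene14.png

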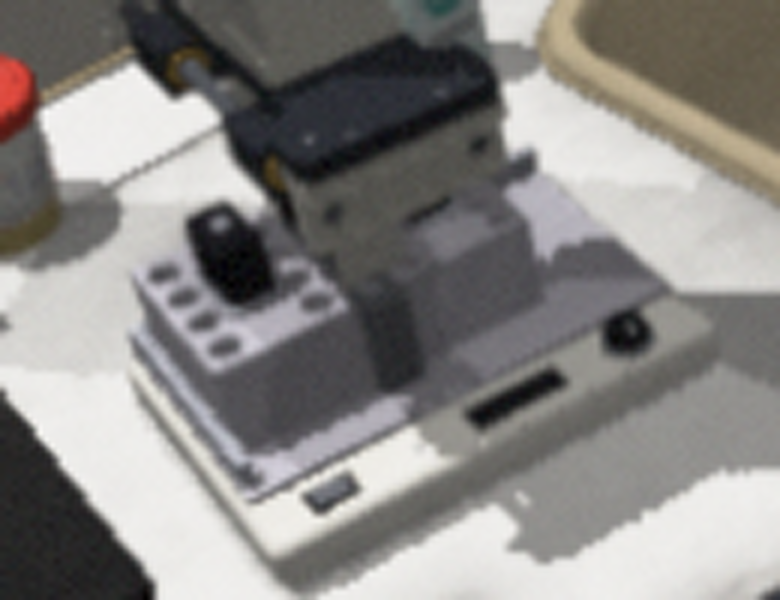

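Request:
{"api": "step_arm", "payload": {"increments": [{"claw": 1, "tx": 0, "ty": 0.0005, "tz": 0.0005, "rx": 0, "ry": 0, "rz": 0}, {"claw": 1, "tx": 0, "ty": 0.0005, "tz": 0.0005, "rx": 0, "ry": 0, "rz": 0}, {"claw": 1, "tx": 0, "ty": 0.0005, "tz": 0.0005, "rx": 0, "ry": 0, "rz": 0}, {"claw": 1, "tx": 0, "ty": 0.0005, "tz": 0.0005, "rx": 0, "ry": 0, "rz": 0}, {"claw": 1, "tx": 0, "ty": 0.0005, "tz": 0.0005, "rx": 0, "ry": 0, "rz": 0}, {"claw": 1, "tx": 0, "ty": 0.0005, "tz": 0.0005, "rx": 0, "ry": 0, "rz": 0}], "grip_force": 20}}

```text
time: 24.55
tcp_pos: [0.5773, 0.3485, 0.0888]
tcp_rot: [-0.0, 0.664, 0.748, -0.0]
wrist_force: [0.4, 0.4, 0.5]
grip_width: 0.0156
```

Gripped at 15.6 mm with almost no side force. Lifting slowly, straight up.

Request:
{"api": "step_arm", "payload": {"increments": [{"claw": 1, "tx": 0, "ty": 0, "tz": 0.003, "rx": 0, "ry": 0, "rz": 0}, {"claw": 1, "tx": 0, "ty": 0, "tz": 0.007, "rx": 0, "ry": 0, "rz": 0}, {"claw": 1, "tx": 0, "ty": 0, "tz": 0.012, "rx": 0, "ry": 0, "rz": 0}, {"claw": 1, "tx": 0, "ty": 0, "tz": 0.018, "rx": 0, "ry": 0, "rz": 0}, {"claw": 1, "tx": 0, "ty": 0, "tz": 0.026, "rx": 0, "ry": 0, "rz": 0}, {"claw": 1, "tx": 0, "ty": 0, "tz": 0.035, "rx": 0, "ry": 0, "rz": 0}, {"claw": 1, "tx": 0, "ty": 0, "tz": 0.045, "rx": 0, "ry": 0, "rz": 0}, {"claw": 1, "tx": 0, "ty": 0, "tz": 0.06, "rx": 0, "ry": 0, "rz": 0}, {"claw": 1, "tx": 0, "ty": 0, "tz": 0.08, "rx": 0, "ry": 0, "rz": 0}, {"claw": 1, "tx": 0, "ty": 0, "tz": 0.1, "rx": 0, "ry": 0, "rz": 0}, {"claw": 1, "tx": 0, "ty": 0, "tz": 0.1, "rx": 0, "ry": 0, "rz": 0}], "grip_force": 20}}

```text
time: 25.92
tcp_pos: [0.5782, 0.3494, 0.1914]
tcp_rot: [0.0, 0.664, 0.748, 0.002]
wrist_force: [-0.5, -0.3, -1.2]
grip_width: 0.0152
```

```bash
python3 chk.py 15 x
```

```text
[0.57822363 0.34943251 0.1913922 ] [4.66508497e-04 6.63555367e-01 7.48124386e-01 1.98999451e-03] 25.925 0.015237712862015947
```

View pics/scene15.png

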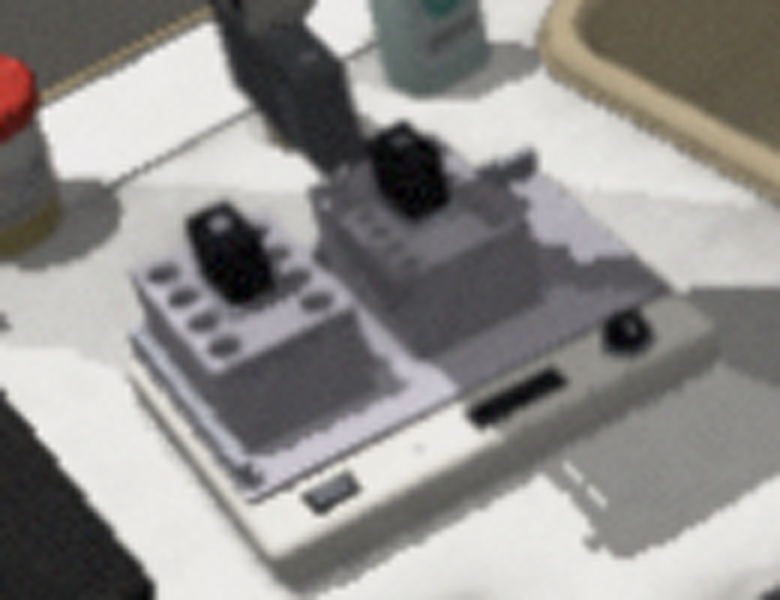

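The spacer is out and the gap is clean. I carry it back to its original spot on the worktop.

Request:
{"api": "step_arm", "payload": {"increments": [{"claw": 1, "tx": -0.015, "ty": -0.03, "tz": 0, "rx": 0, "ry": 0, "rz": 0}, {"claw": 1, "tx": -0.035, "ty": -0.075, "tz": 0, "rx": 0, "ry": 0, "rz": -2}, {"claw": 1, "tx": -0.055, "ty": -0.12, "tz": 0, "rx": 0, "ry": 0, "rz": -4}, {"claw": 1, "tx": -0.075, "ty": -0.165, "tz": 0, "rx": 0, "ry": 0, "rz": -6}, {"claw": 1, "tx": -0.095, "ty": -0.21, "tz": 0, "rx": 0, "ry": 0, "rz": -8}, {"claw": 1, "tx": -0.115, "ty": -0.255, "tz": -0.02, "rx": 0, "ry": 0, "rz": -10}, {"claw": 1, "tx": -0.134, "ty": -0.292, "tz": -0.04, "rx": 0, "ry": 0, "rz": -13}, {"claw": 1, "tx": -0.134, "ty": -0.292, "tz": -0.08, "rx": 0, "ry": 0, "rz": -13}, {"claw": 1, "tx": -0.134, "ty": -0.292, "tz": -0.12, "rx": 0, "ry": 0, "rz": -13}, {"claw": 1, "tx": -0.134, "ty": -0.292, "tz": -0.125, "rx": 0, "ry": 0, "rz": -13}, {"claw": 1, "tx": -0.134, "ty": -0.292, "tz": -0.125, "rx": 0, "ry": 0, "rz": -13}], "grip_force": 20}}

```text
time: 27.4
tcp_pos: [0.4433, 0.0568, 0.064]
tcp_rot: [-0.0, 0.744, 0.668, -0.0]
wrist_force: [0.9, -0.2, -1.3]
grip_width: 0.0154
```

```bash
python3 - <<'E'
from h import *
s=arm.get_state();print(s["tcp_pos"],s["tcp_rot"],s["wrist_force"],s["time"],s["grip_width"])
im=arm.capture("scene")
cv2.imwrite("pics/scene16.png",cv2.resize(im[130:250,220:380,::-1],None,fx=5,fy=5,interpolation=cv2.INTER_CUBIC))
E
```

```text
[0.44329263 0.05683357 0.06403247] [-2.57714302e-04  7.43715470e-01  6.68496214e-01 -2.13637153e-04] [ 0.87650823 -0.23533064 -1.2579225 ] 27.4 0.01542160703308348
```

View pics/scene16.png

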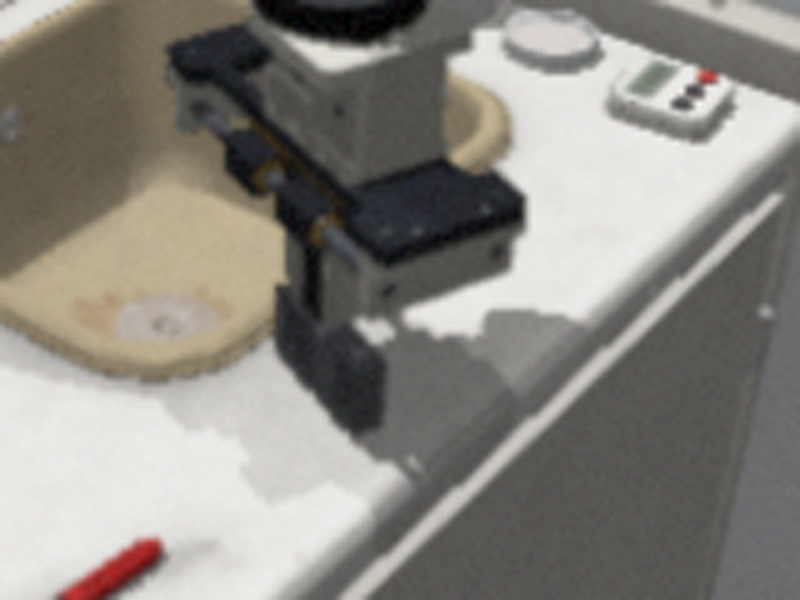

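Request:
{"api": "step_arm", "payload": {"increments": [{"claw": 1, "tx": -0.001, "ty": 0, "tz": -0.003, "rx": 0, "ry": 0, "rz": 0}, {"claw": 1, "tx": -0.001, "ty": 0, "tz": -0.005, "rx": 0, "ry": 0, "rz": 0}, {"claw": 1, "tx": -0.001, "ty": 0, "tz": -0.0065, "rx": 0, "ry": 0, "rz": 0}, {"claw": 1, "tx": -0.001, "ty": 0, "tz": -0.0065, "rx": 0, "ry": 0, "rz": 0}], "grip_force": 20}}

```text
time: 27.95
tcp_pos: [0.4426, 0.0567, 0.0584]
tcp_rot: [0.001, 0.744, 0.668, 0.0]
wrist_force: [-3.8, -1.3, 18.1]
grip_width: 0.0155
```

Standing on the worktop (18 N). Releasing and backing away.

Request:
{"api": "step_arm", "payload": {"increments": [{"claw": 1, "tx": -0.001, "ty": 0, "tz": 0.001, "rx": 0, "ry": 0, "rz": 0}, {"claw": 0.5, "tx": -0.001, "ty": 0, "tz": 0.001, "rx": 0, "ry": 0, "rz": 0}, {"claw": 0.5, "tx": -0.001, "ty": 0, "tz": 0.001, "rx": 0, "ry": 0, "rz": 0}, {"claw": 0.5, "tx": -0.001, "ty": 0, "tz": 0.001, "rx": 0, "ry": 0, "rz": 0}, {"claw": 0.5, "tx": -0.001, "ty": 0, "tz": 0.001, "rx": 0, "ry": 0, "rz": 0}, {"claw": 0.5, "tx": 0, "ty": 0, "tz": 0.02, "rx": 0, "ry": 0, "rz": 0}, {"claw": 0.5, "tx": 0, "ty": 0, "tz": 0.07, "rx": 0, "ry": 0, "rz": 0}, {"claw": 0.5, "tx": -0.01, "ty": -0.05, "tz": 0.12, "rx": 0, "ry": 0, "rz": 0}, {"claw": 0.5, "tx": -0.02, "ty": -0.11, "tz": 0.15, "rx": 0, "ry": 0, "rz": -5}, {"claw": 0.5, "tx": -0.03, "ty": -0.17, "tz": 0.15, "rx": 0, "ry": 0, "rz": -10}, {"claw": 0.5, "tx": -0.04, "ty": -0.23, "tz": 0.15, "rx": 0, "ry": 0, "rz": -15}, {"claw": 0.5, "tx": -0.05, "ty": -0.29, "tz": 0.15, "rx": 0, "ry": 0, "rz": -20}], "grip_force": 20}}

```text
time: 29.45
tcp_pos: [0.393, -0.2282, 0.2077]
tcp_rot: [0.001, 0.849, 0.528, 0.0]
wrist_force: [1.4, 0.6, 1.9]
grip_width: 0.0457
```

```bash
python3 chk.py 17; python3 - <<'E'
from h import *
for n in ("scene","top"):
    im=arm.capture(n); cv2.imwrite(f"pics/{n}18.png",im[:,:,::-1])
    d=arm.trace(n,"spacer"); print(n,d[0]["conf"],fit({n:d[0]["pixels"].astype(float)},"spacer",[.442,.056,-.1],0))
E
```

```text
[ 0.39301601 -0.22820583  0.20769325] [5.83558719e-04 8.49416999e-01 5.27721854e-01 2.57019018e-04] 29.45 0.045698098657510275
scene spacer 0.67 (array([ 3.69658026, -1.44990704, -1.14737143]), np.float64(451.0))
scene first_block 0.78 (array([0.58363617, 0.38482317, 0.13384257]), np.float64(104.58039215686276))
scene second_block 0.86 (array([0.59016682, 0.31426474, 0.09580205]), np.float64(72.66666666666666))
top spacer 0.87 (array([0.60701587, 0.27699926, 0.64010534]), np.float64(624.0196078431372))
top first_block 0.88 (array([0.5798127 , 0.38669081, 0.14024651]), np.float64(41.54117647058824))
top second_block 0.85 (array([0.58992969, 0.31330999, 0.13570886]), np.float64(125.85882352941178))
scene 0.93 (array([ 0.44049243,  0.05802234, -0.16177906]), np.float64(31.403921568627453))
top 0.85 (array([ 0.44092459,  0.05645144, -0.11589193]), np.float64(30.050980392156866))
```

View pics/top17.png

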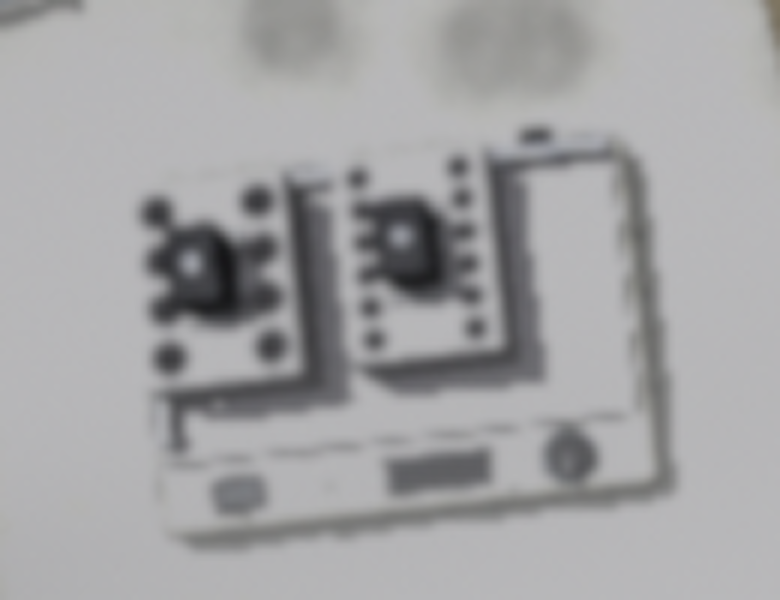

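View pics/scene17.png

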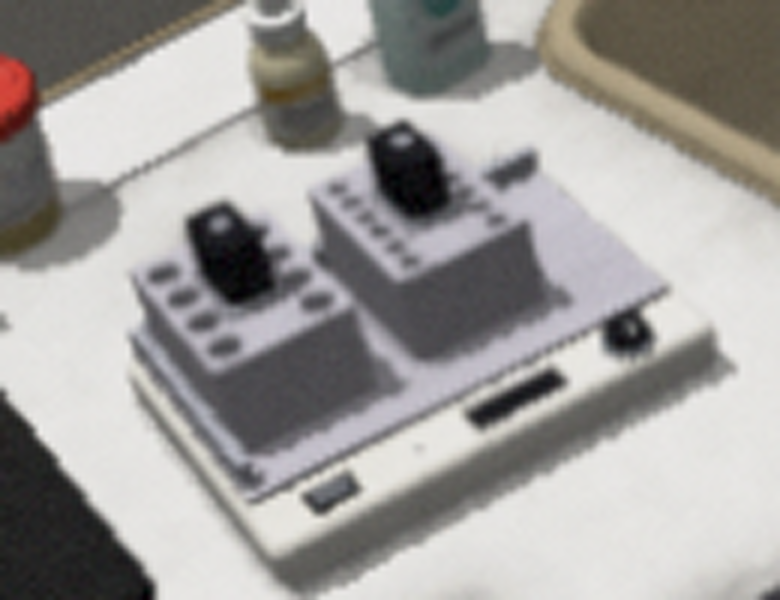

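View pics/scene18.png

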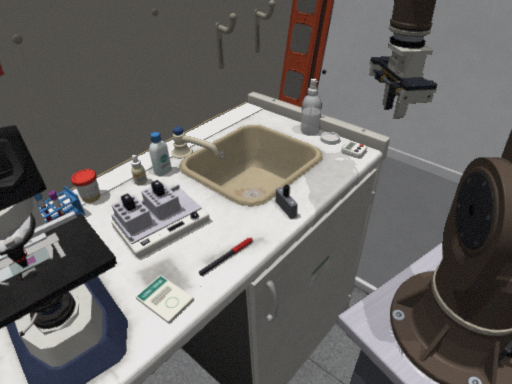

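```bash
python3 -c "
from cell import arm
print(arm.sign_off())"
```

```text
the job is handed in; nothing more can be done
None
```

I set the second block beside the first with the spacer between them, then stood the spacer back at its original spot on the worktop. I handed the job in at about 30 s of the 58 s. No verdict was reported.

- **Placing:** The spacer met the first block at about 4 N. The second block stalled against the spacer at about 3 N, and against the rear rim at about 6 N.
- **Gap:** The final top-view fits put the second block at y ≈ -74 mm in the first block's frame, which is the nominal 18 mm gap.
- **Angle:** The top view has the blocks parallel within about 0.005 rad. The scene camera disagreed, at 0.038 rad, just inside the 0.045 limit. Its fits are noisier; in both pictures the blocks look parallel.
- **First block:** It shifted by no more than about 2–3 mm between fits, which is within the fit error.
- **Spacer:** Both views show it upright on the worktop.
- **Pen and tissue booklet:** The arm did not go near them, and they look unmoved in the last picture. I did not measure them.
- **Misses:** My first grasp of the spacer closed on nothing because I lifted before the fingers had shut. The spacer did not move, and I repeated the grasp. On the plate, friction first looked like contact with the spacer, so I raised the block slightly and pushed again. Some of the network's spacer detections were wrong or gave poor fits, and I discarded them after checking the pictures.

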